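# Mount the tuning gang on the sloped vise

### The job

Open the sloped vise fully by swinging its red-knobbed lever back to the open stop. Then lay the tuning gang gently, right way up and flush, centred along the narrow sloped saddle, with its brass shaft pointing downhill through the forked lower jaw and its end against that jaw, let go of it, and throw the lever into the notch between the two yellow teeth so that the sliding jaw closes behind it. Leave the valve bases, the tweezer and the bottle where they are.

Things in the scene. Friction and masses are not known exactly. Their poses are not given: they have to be found in the camera images.
- vise: Dark cast-iron vise fixed to the bench, base plate 180 x 110 x 18 mm; origin at the centre of the underside, z up, x towards the uphill (far) end, y towards the lever side. A fixed pedestal carries a saddle that slopes 30 degrees, falling towards -x. The lever stands on its +y side.
- saddle: The narrow sloped steel rail on the vise, 40 mm wide, pitched 30 degrees, from x = -66 to +134 mm. Origin: on the rail's top surface (135 mm above the vise's origin), where the centre of the underside of a gang seated against the lower jaw belongs. x points uphill along the rail, y to the lever side, z square to its surface (leaning downhill).
- fork (a point): Centre of the lower jaw's face at rail height, at (-50, 0, 0) mm in the saddle's frame. This fixed jaw is a fork of two posts, 14 mm thick along x (saddle x -64 to -50), at saddle y -31..-13 and 13..31 mm, rising 34 mm above the rail.
- jaw_face (a point): Foot of the sliding upper jaw's face (copper-lined, looks downhill). The jaw is 70 mm wide, 22 mm thick, 35 mm high. Its face is at saddle x = 84 mm minus 26 mm per radian of the lever: 54 mm at the marked notch.
- lever (a joint): Lever angle, rad. 0 = open stop (rod leans 31.5 degrees uphill, to vise +x), growing as the knob swings to vise -x; the marked notch between two yellow teeth is at 1.15 (rod 34 degrees downhill); far stop 1.5. Stiff hinge (about 3 N at the knob), stays where left, no snap at the notch. It drives the sliding jaw by a linkage.
- lever_knob (a point): Centre of the red bakelite drum knob, 30 mm diameter and 30 mm wide between its flat ends (its axis is vise y), at the end of the 10 mm thick lever rod, 110 mm from the pivot. It is fixed to the rod and leans with it. It can be pinched from above by its flat ends, the fingers closing along vise y; the grip slips less if the tool leans partly with the rod.
- lever_pivot (a point): Pivot of the lever, on the vise at (0, 105, 125) mm in its frame; its axis is vise y. The knob moves in the vise's x-z plane through this point, at distance 110 mm, at 0.55 rad minus the joint value from vertical towards vise +x. A toothed quadrant reaches 63 mm from the pivot, on the saddle's side of the lever (vise y 86 to 92 mm).
- gang: Tin-plated three-section tuning gang (variable capacitor), 100 x 50 x 45 mm, 0.25 to 0.5 kg, loose on the bench, upright. Origin: centre of its underside; x along its length, y across (50 mm, the width to grip), z up. A brass shaft, 8 mm diameter, sticks out 30 mm from the -x end, 25 mm above the underside.
- shaft_end (a point): Tip of the gang's brass shaft, at (-80, 0, 25) mm in the gang's frame.
- base_a: Black ceramic valve base, 60 mm diameter, 40 mm high, loose bystander beyond the gang's plain (+x) end; origin centre of the underside.
- base_b: Second black ceramic valve base, same size, bystander beside the gang on its -y side; origin centre of the underside.
- tweezer: Nickel tweezer, 150 mm long, up to 20 mm wide, 8 mm high, lying on the bench on the gang's +y side; origin at the middle of its underside, x along it.
- bottle: Amber closed bottle, 48 mm diameter, 160 mm tall, standing on the vise's -y side between vise and gang; origin centre of the underside.

How it is judged:
By the outcome, as a careful person would: the job done as asked, in the order asked, and still so for the second after the job is handed in, with the robot touching nothing.
It also fails if it takes over 69 s, if anything falls off the work surface, if the arm or the gripper's body presses on something with over 40 N, if the wrist force passes 120 N, or if a joint passes its speed limit or range.

### The arm

A 6-joint arm with a two-finger parallel gripper is mounted at the origin on the work surface. World frame = base frame: x ahead of the robot, y to its left, z up, the work surface at z = 0. Lengths are in m, angles in degrees, forces in N, time in s.
With the tool pointing down it reaches from about 0.35 to 0.875 m from the base axis. Payload 4.2 kg.
Tool frame: the origin (TCP) lies midway between the tips of the shut fingers; the grasp point (between the pads) lies 19 mm behind it; z points along the fingers, y is the line along which they close (so a half turn about z gives the same grasp; the last joint's range is limited). The gripper opens to 87 mm and grips with 3 to 60 N. Pads are 19 mm wide; open, the fingers measure 117 mm over their backs; the gripper's body (75 mm by 190 mm) begins 51 mm behind the grasp point.
Start: joints at [87.64, 22.042, 0.453, 0, -68.411, -14.817], TCP at [0.185, 0.597, 0.223] pointing down, gripper open.
Joint ranges: [-179.83, 179.83], [-69.29, 118.12], [-61.27, 80.66], [-181.25, 117.63], [-171.15, -9.14], [-177.46, 177.46]. Speed limits (degrees/s): [159.86, 159.86, 180, 180, 180, 180].

### API

Orientations are given as a 3x3 rotation matrix whose columns are the frame's x, y, z axes.
In Python, from station import r, camrig, sense gives the robot as it stands (r), with the cameras (camrig) and the readings as plain functions.
- The arm moves only by the shell command python3 steer.py 'ROWS'. ROWS is a JSON object whose key "deltas" holds a list of rows, 1 to 8 of them, each of 7 numbers: the opening from 0.0 (shut) to 1.0 (fully open), then dx, dy, dz in m, then a rotation vector rx, ry, rz in degrees; each row is the pose to reach, as a shift and turn from the pose commanded when the command began, along the tool's axes at that moment; what a row does not reach only later rows make up. A row lasts 1/10 s, in which the tool goes at most 0.05 m and 8.59 degrees, less where a joint would pass 70% of its speed; a pose out of reach is approached as far as the arm can. The fingers move at their own pace and stop on an object; the grip force is fixed at half the most. Time passes only in rows, so rows that do not move let the fingers close. It prints the time, the measured TCP pose, the force, the opening and the grip force at its end. Input that does not fit is refused with a message, and nothing moves.
- sense(): the state, without advancing time (a new reading comes with each control period).
- camrig.capture(name): name is "side" or "top" or "wrist"; returns a dict with "pixels" (420x560x3 uint8, red, green, blue), "z_map" (420x560 float32, m along the optical axis (not along the pixel's ray), 0 where there is no reading), "K" (3x3 intrinsics, pixels), "world_from_camera" (4x4, takes a point from camera to world coordinates). Camera axes: x right, y up, looking along -z (the intrinsics and any distortion apply to the point x, -y, -z); pixel columns grow to the right and rows downward; lengths in m; the calibration is good to about 2 mm. A picture is of the moment at which its call begins.
- r.finish_job(): hands the job in; it is judged then, once.
The state is a dict: "time_s": time; "joints": joint angles; "joint_velocities": joint speeds; "effort": joint torques, N m; "tcp_pos": TCP position; "ee_rot": TCP orientation; "wrist_force": force on the tool from outside, world axes, zero at the start; "moment": the same for the moment, N m; "gripper_width": opening from 0.0 (shut) to 1.0 (fully open); "gripper_force": force on a finger pad.
Only numpy, scipy, OpenCV 4.12 (cv2) and the standard library are available. Lean on these libraries where they do the work, as an engineer would, in place of code of your own. Each camera call takes 0.05 s, during which the arm holds its last target. There are 200 camera calls.

## Working session

There is one attempt and no reset: what is moved stays moved. The work goes in short steps, Python scripts to look and compute and a shell command to move; the robot and the scene stay as the last step left them, time stands still between calls to the robot, and variables do not carry over. Pictures are saved under pics/ and viewed, at most 10 in all, crops included, and the job is handed in when it is done.

```bash
ls; mkdir -p pics
cat > h.py <<'E'
import numpy as np, cv2
from station import r, camrig, sense
def cap(n,f):
    c=camrig.capture(n); cv2.imwrite('pics/'+f+'.png',c['pixels'][:,:,::-1]); np.savez('pics/'+f+'.npz',**c); return c
def pts(f):
    c=np.load('pics/'+f+'.npz'); z=c['z_map']; K=c['K']; v,u=np.mgrid[:420,:560]
    P=np.stack([(u-K[0,2])/K[0,0]*z,-(v-K[1,2])/K[1,1]*z,-z,np.ones_like(z)],-1)@c['world_from_camera'].T
    P=P[...,:3]; P[z==0]=np.nan; return c['pixels'],P
E
python3 - <<'E'
from h import *
for n in ('top','side'):
    c=cap(n,n+'0'); print(n,c['K'],c['world_from_camera'].round(3))
s=sense(); print(s['tcp_pos'],s['ee_rot'],s['time_s'],s['gripper_width'])
E
```

```text
pics
station.py
steer.py
top [[538.29947812   0.         272.15924614]
 [  0.         538.29947812 206.85235342]
 [  0.           0.           1.        ]] [[-0.013  0.994 -0.106  0.367]
 [-1.    -0.012  0.016 -0.069]
 [ 0.014  0.106  0.994  1.578]
 [ 0.     0.     0.     1.   ]]
side [[497.85343575   0.         278.89891528]
 [  0.         497.85343575 210.21576733]
 [  0.           0.           1.        ]] [[ 0.869  0.28  -0.408  0.005]
 [-0.495  0.502 -0.71  -1.006]
 [ 0.007  0.819  0.574  0.9  ]
 [ 0.     0.     0.     1.   ]]
[0.18438294 0.59662938 0.22156061] [[ 9.55365606e-01 -2.95425677e-01 -4.77982548e-04]
 [-2.95426045e-01 -9.55363723e-01 -1.89943484e-03]
 [ 1.04494637e-04  1.95586321e-03 -9.99998082e-01]] 0.1 0.999697841292671
```

View pics/top0.png

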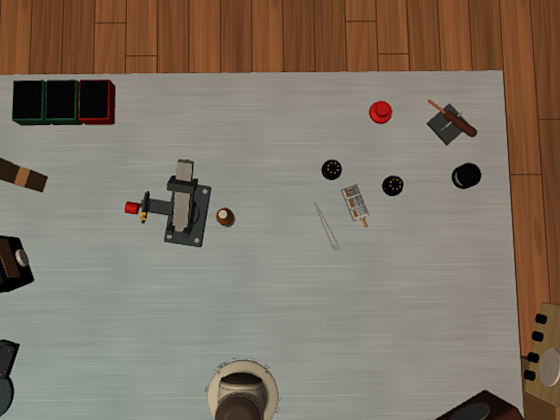

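View pics/side0.png

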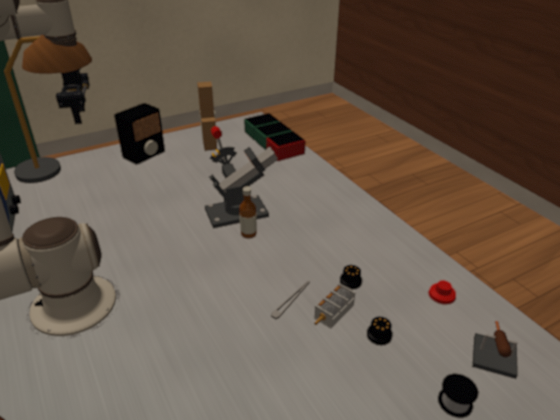

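Top: the vise is near (185,205), its red knob at (132,208), the gang at (355,203) with its shaft towards (366,226), the bottle at (226,217) and the tweezer from (316,204) to (337,249). I'll enlarge both areas.

Run:
```python
from h import *
px,P=pts('top0')
a=cv2.resize(px[145:260,115:245],None,fx=6,fy=6,interpolation=2)[:600,:]
b=cv2.resize(px[150:255,305:415],None,fx=5,fy=5,interpolation=2)
a=cv2.resize(px[150:255,118:218],(400,420),interpolation=2); b=cv2.resize(px[150:255,305:405],(400,420),interpolation=2)
cv2.imwrite('pics/c.png',np.hstack([a,b])[:,:,::-1])
np.set_printoptions(precision=3,suppress=True)
for u,v in [(132,208),(128,208),(136,208),(184,165),(184,180),(182,195),(182,210),(180,225),(180,240),(205,190),(200,240),(226,217),(350,188),(355,203),(358,214),(362,220),(365,225),(331,169),(393,185)]: print(u,v,P[v,u])
z=P[...,2]
# gang by top height
sub=np.zeros(z.shape,bool); sub[175:225,335:375]=1
m=sub&(z>.035)&(z<.06); q=P[m]; print('gang',len(q),q.mean(0),cv2.minAreaRect(q[:,:2].astype(np.float32)),np.median(q[:,2]))
R=px.astype(int); m=(R[...,0]>120)&(R[...,1]<50); m[:,:118]=0;m[:190]=0;m[225:]=0;m[:,150:]=0
q=P[m];print('knob',len(q),np.nanmean(q,0),np.nanmin(q,0),np.nanmax(q,0))
```

```text
132 208 [0.509 0.257 0.25 ]
128 208 [0.509 0.267 0.249]
136 208 [0.51  0.248 0.244]
184 165 [0.625 0.136 0.2  ]
184 180 [0.588 0.138 0.189]
182 195 [0.552 0.147 0.161]
182 210 [0.515 0.151 0.133]
180 225 [0.476 0.16  0.108]
180 240 [0.44  0.175 0.012]
205 190 [0.583 0.101 0.026]
200 240 [0.439 0.116 0.024]
226 217 [0.494 0.033 0.135]
350 188 [ 0.582 -0.319  0.042]
355 203 [ 0.538 -0.33   0.05 ]
358 214 [ 0.509 -0.343  0.021]
362 220 [ 0.492 -0.357  0.004]
365 225 [ 0.476 -0.361  0.031]
331 169 [ 0.638 -0.265  0.044]
393 185 [ 0.588 -0.441  0.052]
gang 284 [ 0.546 -0.333  0.045] ((0.5591067671775818, -0.33051013946533203), (0.15620140731334686, 0.05193836987018585), 22.873775482177734) 0.044823901253699505
knob 98 [0.51  0.262 0.247] [0.498 0.248 0.235] [0.522 0.278 0.254]
```

View pics/c.png

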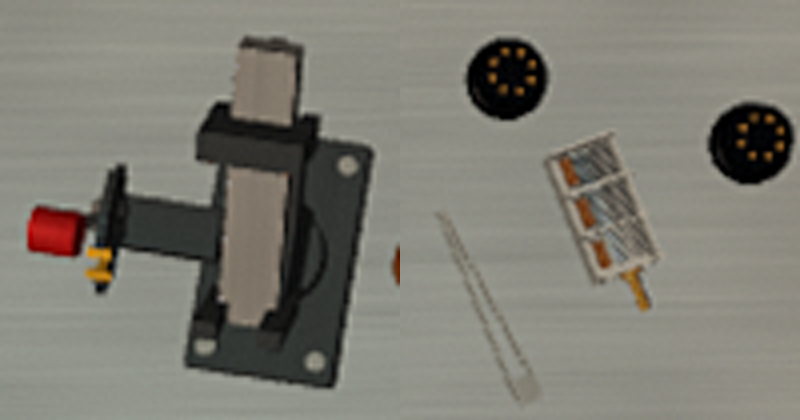

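The knob's top is at about z = 0.25 and the vise is yawed a few degrees. The gang's yaw is about 23° with its shaft towards the robot. Next I'll rise and move above the vise for a wrist view.

```bash
python3 steer.py '{"deltas": [[1,0,0,-0.1,0,0,0],[1,0,0,-0.2,0,0,0],[1,0,0,-0.2,0,0,0],[1,0,0,-0.2,0,0,0]]}' | tail -3
python3 steer.py '{"deltas": [[1,0.045,0.03,0,0,0,0],[1,0.09,0.06,0,0,0,0],[1,0.135,0.09,0,0,0,0],[1,0.18,0.12,0,0,0,0],[1,0.21,0.15,0,0,0,0],[1,0.24,0.18,0,0,0,0],[1,0.27,0.21,0,0,0,0],[1,0.29,0.233,0,0,0,0]]}'
python3 steer.py '{"deltas": [[1,0,0,0,0,0,0],[1,0,0,0,0,0,0]]}'
python3 - <<'E'
from h import *
np.set_printoptions(precision=3,suppress=True)
c=cap('wrist','w1'); print(c['K'],c['world_from_camera']); s=sense(); print(s['tcp_pos'],s['ee_rot'],s['joints'])
E
```

```text
wrist_force: [-0.4, 0.7, 0.6]
gripper_width: 0.998
gripper_force: 0.0
time_s: 1.3
tcp_pos: [0.3934, 0.2863, 0.4225]
ee_rot: [[0.955, -0.297, -0.0], [-0.297, -0.955, -0.0], [-0.0, 0.0, -1.0]]
wrist_force: [0.4, 0.6, 0.3]
gripper_width: 0.997
gripper_force: 0.0
time_s: 1.5
tcp_pos: [0.3929, 0.2883, 0.4223]
ee_rot: [[0.955, -0.297, -0.0], [-0.297, -0.955, 0.0], [-0.0, 0.0, -1.0]]
wrist_force: [-0.1, 0.6, 0.2]
gripper_width: 1.0
gripper_force: 0.0
[[330.885   0.    280.895]
 [  0.    330.885 207.266]
 [  0.      0.      1.   ]] [[-0.296  0.92   0.255  0.463]
 [-0.955 -0.286 -0.078  0.266]
 [ 0.001 -0.267  0.964  0.585]
 [ 0.     0.     0.     1.   ]]
[0.393 0.289 0.422] [[ 0.955 -0.295 -0.001]
 [-0.295 -0.955 -0.   ]
 [-0.001  0.    -1.   ]] [ 55.473   3.961   4.585  -0.027 -90.647  17.341]
```

View pics/w1.png

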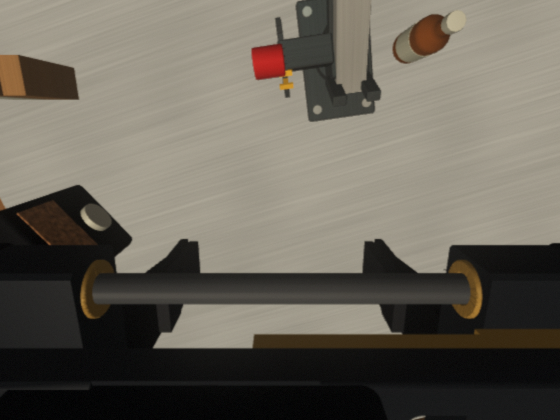

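Wrist view: knob at (268,62), rail at x 335–365, fork posts at (338,92) and (371,90), base-plate bottom corners at (311,120) and (374,112). I'll fit the vise pose from depth.

```bash
cat > fit.py <<'E'
from h import *
import sys
np.set_printoptions(precision=4,suppress=True)
from scipy.optimize import least_squares
def rail(f,box):
    px,P=pts(f); u0,u1,v0,v1=box
    Q=P[v0:v1,u0:u1].reshape(-1,3); Q=Q[np.isfinite(Q[:,0])]; Q=Q[(Q[:,2]>.08)&(Q[:,2]<.26)]
    # RANSAC rail plane with 30deg slope
    best=None; g=np.random.default_rng(0)
    for _ in range(2000):
        a=Q[g.choice(len(Q),3,False)]; n=np.cross(a[1]-a[0],a[2]-a[0]); l=np.linalg.norm(n)
        if l<1e-6: continue
        n/=l; n*=np.sign(n[2])
        if abs(n[2]-.866)>.03: continue
        k=abs((Q-a[0])@n)<.0025
        if best is None or k.sum()>best.sum(): best=k
    q=Q[best]; c=q.mean(0); n=np.linalg.svd(q-c)[2][2]; n*=np.sign(n[2])
    print(f,'plane n',n,'slope',np.degrees(np.arccos(n[2])),'yaw by normal',np.degrees(np.arctan2(-n[1],-n[0])),len(q))
    for z in (0.08,): pass
    # direction: min area rect in-plane
    yaw=np.arctan2(-n[1],-n[0]); 
    ys=np.array([-np.sin(yaw),np.cos(yaw),0]); xs=np.cross(ys,n)
    w=np.c_[(q-c)@xs,(q-c)@ys]
    mids=[]
    for x in np.arange(-.06,.06,.01):
        s=w[abs(w[:,0]-x)<.005,1]
        if len(s)>8: mids.append((x,(s.min()+s.max())/2,s.max()-s.min()))
    mids=np.array(mids); print(mids.T*1000)
    return q,c,n,xs,ys,w
if __name__=='__main__':
    rail('w1',(325,385,0,100)); rail('top0',(165,200,155,240))
    for f,box in(('w1',(295,385,0,125)),('top0',(155,220,175,250))):
        px,P=pts(f);u0,u1,v0,v1=box;Q=P[v0:v1,u0:u1].reshape(-1,3);Q=Q[np.isfinite(Q[:,0])];m=(Q[:,2]>.012)&(Q[:,2]<.024)
        print(f,'base',m.sum(),np.median(Q[m,2]),cv2.minAreaRect(Q[m,:2].astype(np.float32)*1000))
        R=px.astype(int); m=(R[...,0]>120)&(R[...,1]<50)&(R[...,2]<60)&(P[...,2]>.2); q=P[m]; d=np.median(q,0); q=q[np.linalg.norm(q-d,axis=1)<.03]
        print('knob',len(q),q.min(0),q.max(0),q.mean(0))
    px,P=pts('w1')
    for u,v in[(311,120),(374,112),(317,109),(366,103),(307,12)]:print(u,v,P[v,u])
E
python3 fit.py
```

```text
w1 plane n [-0.4908  0.0865  0.867 ] slope 29.889008454192695 yaw by normal -9.997683745841448 2967
[[-60.     -50.     -40.     -30.     -20.     -10.       0.      10.
   20.      30.      40.      50.    ]
 [  7.007   -1.3083  -1.8028  -1.4245   6.0331   5.7817  -1.4575  -1.2807
   -0.9428  -0.7774  -1.0194  -0.3019]
 [ 44.5651  61.1657  40.1439  39.8313  53.6301  54.066   40.1707  40.0944
   40.0354  39.6864  40.0899  38.9113]]
top0 plane n [-0.4861  0.1036  0.8678] slope 29.79988196467407 yaw by normal -12.031078797835496 585
[[-60.     -50.     -40.     -30.     -20.     -10.       0.      10.
   20.      50.    ]
 [ -3.2027   6.5637   8.5458   4.4808  -1.4997  -2.3617  -1.3326  -0.2793
    0.0208  -0.2804]
 [ 38.6705  60.6301  64.2495  52.4603  39.065   38.1086  38.5608  38.352
   37.9834  67.273 ]]
w1 base 2929 0.018163129149363688 ((518.9321899414062, 156.05502319335938), (110.4710464477539, 179.9622039794922), 80.67852020263672)
knob 871 [0.4988 0.2479 0.2356] [0.5289 0.278  0.2505] [0.5129 0.2629 0.2453]
top0 base 906 0.019324665083885417 ((524.6644287109375, 148.18223571777344), (208.32765197753906, 147.24783325195312), 0.5267545580863953)
knob 98 [0.4979 0.248  0.2345] [0.5223 0.2779 0.2541] [0.5098 0.2617 0.2472]
311 120 [0.441  0.2202 0.0178]
374 112 [ 0.4212  0.1127 -0.0009]
317 109 [0.455  0.2066 0.0237]
366 103 [0.4404 0.1282 0.023 ]
307 12 [0.5951 0.1832 0.0232]
```

The base rectangle fits exactly (110 × 180 mm), giving vise origin (0.519, 0.156) and yaw −9.3°. The knob position then gives lever ≈ 0.77. Next are the knob-grasp targets.

```bash
cat > g.py <<'E'
from h import *
from scipy.spatial.transform import Rotation as Ro
np.set_printoptions(precision=4,suppress=True)
yaw=np.radians(-9.3); O=np.array([.519,.156,0]); ez=np.array([0,0,1.])
vx=np.array([np.cos(yaw),np.sin(yaw),0]); vy=np.array([-np.sin(yaw),np.cos(yaw),0])
sx=vx*np.cos(np.pi/6)+ez*.5; sz=-vx*.5+ez*np.cos(np.pi/6); S=O+ez*.135
pivot=O+vy*.105+ez*.125
def knob(q): a=.55-q; return pivot+.11*(np.sin(a)*vx+np.cos(a)*ez)
def pose(x,z):  # tool rot from x-ish and z
    z=z/np.linalg.norm(z); y=np.cross(z,x); y/=np.linalg.norm(y); return np.c_[np.cross(y,z),y,z]
def kpose(q,lean,back=0):
    a=np.radians(lean); z=-(np.sin(a)*vx+np.cos(a)*ez); return knob(q)+z*(.019-back),pose(vx,z)
def delta(t,R,cur=None):
    if cur is None: s=sense(); cur=(np.array(s['tcp_pos']),np.array(s['ee_rot']))
    p,C=cur
    return np.r_[C.T@(t-p),np.degrees(Ro.from_matrix(C.T@R).as_rotvec())]
E
python3 - <<'E'
from g import *
print('plane check at rail centroid');
from fit import rail
q,c,n,*_=rail('w1',(325,385,0,100)); print((c-S)@sx,(c-S)@np.cross(sz,sx),(c-S)@sz)
q0=.765; print(knob(q0),'pre',delta(*kpose(q0,-8,.09)))
print('down',delta(*kpose(q0,-8),cur=kpose(q0,-8,.09)))
for k in range(1,10):
    qq=q0*(1-k/8); rod=np.degrees(.55-qq); print(k,delta(*kpose(qq,.6*rod),cur=kpose(q0,-8)))
E
```

```text
plane check at rail centroid
w1 plane n [-0.4908  0.0865  0.867 ] slope 29.889008454192695 yaw by normal -9.997683745841448 2967
[[-60.     -50.     -40.     -30.     -20.     -10.       0.      10.
   20.      30.      40.      50.    ]
 [  7.007   -1.3083  -1.8028  -1.4245   6.0331   5.7817  -1.4575  -1.2807
   -0.9428  -0.7774  -1.0194  -0.3019]
 [ 44.5651  61.1657  40.1439  39.8313  53.6301  54.066   40.1707  40.0944
   40.0354  39.6864  40.0899  38.9113]]
-0.0020488037505401774 0.0013581261662315627 0.00011551830500894406
[0.5128 0.2634 0.2325] pre [ 0.1127 -0.0097  0.1194  0.5621  8.0205 -7.872 ]
down [0.   0.   0.09 0.   0.   0.  ]
1 [ 0.0092 -0.     -0.0003  0.     -3.8962  0.    ]
2 [ 0.0186 -0.      0.0003  0.     -7.1835  0.    ]
3 [  0.0279   0.       0.0018   0.     -10.4709  -0.    ]
4 [  0.037    0.       0.0043   0.     -13.7582  -0.    ]
5 [  0.0458  -0.       0.0077  -0.     -17.0456   0.    ]
6 [  0.0543  -0.       0.0119   0.     -20.3329   0.    ]
7 [  0.0622   0.       0.0169  -0.     -23.6203   0.    ]
8 [  0.0697  -0.       0.0228   0.     -26.9076   0.    ]
9 [  0.0765  -0.       0.0293   0.     -30.195   -0.    ]
```

The rail plane matches the model to within 0.2 mm. I'll approach the knob.

```bash
python3 steer.py '{"deltas": [[1,0.04,0,0.03,0.2,3,-3],[1,0.08,-0.005,0.07,0.4,6,-6],[1,0.1127,-0.0097,0.1,0.56,8.02,-7.87],[1,0.1127,-0.0097,0.1194,0.56,8.02,-7.87],[1,0.1127,-0.0097,0.1194,0.56,8.02,-7.87],[1,0.1127,-0.0097,0.1194,0.56,8.02,-7.87]]}'
python3 - <<'E'
from g import *
print(delta(*kpose(.765,-8,0)))
cap('wrist','w2')
E
```

```text
time_s: 2.15
tcp_pos: [0.5034, 0.266, 0.3036]
ee_rot: [[0.977, -0.16, 0.138], [-0.158, -0.987, -0.023], [0.14, 0.0, -0.99]]
wrist_force: [0.7, -0.6, 0.2]
gripper_width: 1.002
gripper_force: 0.0
[-0.0004  0.001   0.0908 -0.0037 -0.0657  0.102 ]
```

View pics/w2.png

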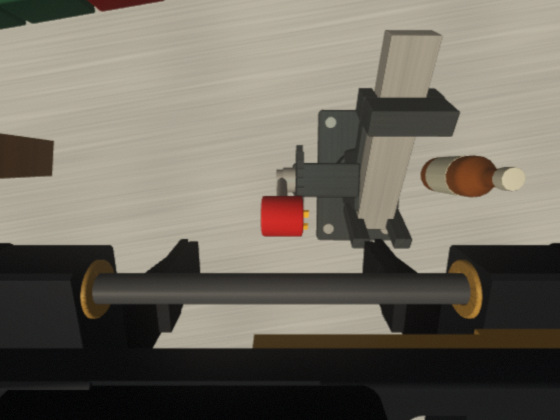

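The knob at (282,216) is centred between the fingers (180 and 382), and the vise is in full view. I'll descend, grip, then swing to open.

```bash
python3 steer.py '{"deltas": [[1,0,0.001,0.03,0,0,0],[1,0,0.001,0.06,0,0,0],[1,0,0.001,0.0908,0,0,0],[1,0,0.001,0.0908,0,0,0],[0.2,0,0.001,0.0908,0,0,0],[0.2,0,0.001,0.0908,0,0,0],[0,0,0.001,0.0908,0,0,0],[0,0,0.001,0.0908,0,0,0]]}'
python3 steer.py '{"deltas": [[0,0,0,0,0,0,0],[0,0,0,0,0,0,0],[0,0,0,0,0,0,0]]}'
```

```text
time_s: 3.0
tcp_pos: [0.5161, 0.2624, 0.2148]
ee_rot: [[0.977, -0.161, 0.14], [-0.16, -0.987, -0.021], [0.141, -0.002, -0.99]]
wrist_force: [-0.8, -0.4, -0.2]
gripper_width: 0.726
gripper_force: 0.0
time_s: 3.3
tcp_pos: [0.5157, 0.2618, 0.2133]
ee_rot: [[0.977, -0.162, 0.138], [-0.16, -0.987, -0.022], [0.14, -0.0, -0.99]]
wrist_force: [-1.4, 0.4, -0.1]
gripper_width: 0.45
gripper_force: 0.0
```

```bash
python3 steer.py '{"deltas": [[0,0,0,0,0,0,0],[0,0,0,0,0,0,0],[0,0,0,0,0,0,0],[0,0,0,0,0,0,0]]}'
python3 steer.py '{"deltas": [[0,0.0092,0,0,0,-3.9,0],[0,0.0186,0,0.0003,0,-7.2,0],[0,0.0279,0,0.0018,0,-10.5,0],[0,0.037,0,0.0043,0,-13.8,0],[0,0.0458,0,0.0077,0,-17,0],[0,0.0543,0,0.0119,0,-20.3,0],[0,0.0622,0,0.0169,0,-23.6,0],[0,0.0697,0,0.0228,0,-26.9,0]]}'
python3 steer.py '{"deltas": [[0,0,0,0,0,0,0],[0,0,0,0,0,0,0]]}'
python3 - <<'E'
from g import *
print(delta(*kpose(0,18.9)),delta(*kpose(-.1,19)))
E
```

```text
time_s: 3.7
tcp_pos: [0.5161, 0.2632, 0.2132]
ee_rot: [[0.977, -0.161, 0.139], [-0.16, -0.987, -0.02], [0.14, -0.003, -0.99]]
wrist_force: [-0.7, 5.1, -2.4]
gripper_width: 0.34
gripper_force: 30.0
time_s: 4.5
tcp_pos: [0.5857, 0.2517, 0.201]
ee_rot: [[0.932, -0.16, -0.324], [-0.151, -0.987, 0.055], [-0.329, -0.002, -0.944]]
wrist_force: [-3.8, 6.3, 1.4]
gripper_width: 0.342
gripper_force: 30.0
time_s: 4.7
tcp_pos: [0.5868, 0.2515, 0.2001]
ee_rot: [[0.933, -0.161, -0.321], [-0.152, -0.987, 0.054], [-0.325, -0.002, -0.946]]
wrist_force: [-1.1, 5.7, 0.6]
gripper_width: 0.341
gripper_force: 30.0
[-0.0003  0.0002 -0.0006 -0.1006  0.0839  0.0452] [ 0.0102  0.0002  0.0023 -0.1006 -0.0161  0.0453]
```

The lever followed. I'll press a few millimetres further so it is definitely on the stop.

```bash
python3 steer.py '{"deltas": [[0,0.004,0,0.001,0,0,0],[0,0.008,0,0.002,0,0,0],[0,0.008,0,0.002,0,0,0]]}'
python3 steer.py '{"deltas": [[0,-0.006,0,-0.001,0,0,0],[0,-0.006,0,-0.001,0,0,0]]}'
python3 steer.py '{"deltas": [[0.8,0,0,0,0,0,0],[0.8,0,0,0,0,0,0],[0.8,0,0,0,0,0,0],[0.8,0,0,0,0,0,0],[0.8,0,0,0,0,0,0],[0.8,0,0,0,0,0,0]]}'
python3 steer.py '{"deltas": [[0.8,0,0,-0.04,0,0,0],[0.8,0,0,-0.08,0,0,0],[0.8,0,0,-0.12,0,0,0],[0.8,0,0,-0.12,0,0,0]]}'
python3 - <<'E'
from g import *
a=np.array([.44,-.30,.40]); R=pose(np.array([np.cos(.4),np.sin(.4),0]),-ez)
print(delta(a,R))
c=cap('top','t2'); px,P=pts('t2')
R=px.astype(int); m=(R[...,0]>120)&(R[...,1]<50)&(R[...,2]<60)&(P[...,2]>.18); q=P[m]; q=q[np.linalg.norm(q-knob(0),axis=1)<.04]; print(len(q),q.min(0),q.max(0),q.mean(0),knob(0))
E
```

```text
time_s: 5.0
tcp_pos: [0.587, 0.2514, 0.1998]
ee_rot: [[0.93, -0.157, -0.332], [-0.148, -0.988, 0.053], [-0.337, -0.0, -0.942]]
wrist_force: [-20.1, 8.6, 15.8]
gripper_width: 0.339
gripper_force: 30.0
time_s: 5.2
tcp_pos: [0.5869, 0.2514, 0.2]
ee_rot: [[0.934, -0.16, -0.321], [-0.15, -0.987, 0.054], [-0.325, -0.002, -0.946]]
wrist_force: [-4.4, 7.2, 4.6]
gripper_width: 0.338
gripper_force: 30.0
time_s: 5.8
tcp_pos: [0.5886, 0.2496, 0.1986]
ee_rot: [[0.934, -0.162, -0.319], [-0.153, -0.987, 0.052], [-0.324, 0.0, -0.946]]
wrist_force: [-0.0, 1.1, -0.6]
gripper_width: 0.764
gripper_force: 0.0
time_s: 6.2
tcp_pos: [0.6298, 0.2432, 0.3184]
ee_rot: [[0.937, -0.163, -0.308], [-0.153, -0.987, 0.056], [-0.313, -0.005, -0.95]]
wrist_force: [0.7, -0.5, 0.7]
gripper_width: 0.801
gripper_force: 0.0
[ -0.1204   0.5664  -0.0495  -5.436   17.6506 -31.9567]
102 [0.5748 0.2335 0.2213] [0.6027 0.2636 0.2418] [0.5881 0.2489 0.2328] [0.5927 0.2503 0.2188]
```

The lever is on its stop (20 N reaction) and the knob is seen at the open position. Now to the gang.

```bash
python3 steer.py '{"deltas": [[1,-0.02,0.03,-0.03,-0.5,1.8,-3],[1,-0.04,0.07,-0.05,-1,3.6,-6],[1,-0.05,0.11,-0.05,-1.6,5.3,-9.6],[1,-0.06,0.155,-0.05,-2.2,7.1,-12.8],[1,-0.07,0.2,-0.05,-2.7,8.8,-16],[1,-0.08,0.245,-0.05,-3.3,10.6,-19.2],[1,-0.09,0.29,-0.05,-3.8,12.4,-22.4],[1,-0.1,0.335,-0.05,-4.4,14.1,-25.6]]}'
python3 - <<'E'
from g import *
a=np.array([.44,-.30,.40]); R=pose(np.array([np.cos(.4),np.sin(.4),0]),-ez)
print(delta(a,R))
E
```

```text
time_s: 7.05
tcp_pos: [0.4935, -0.0757, 0.3911]
ee_rot: [[0.954, 0.289, -0.077], [0.289, -0.957, -0.008], [-0.076, -0.015, -0.997]]
wrist_force: [0.1, -0.6, 0.4]
gripper_width: 1.001
gripper_force: 0.0
[-0.1165  0.1991 -0.003  -1.0872  4.305  -6.1015]
```

```bash
python3 steer.py '{"deltas": [[1,-0.022,0.04,-0.003,-0.2,0.9,-1.2],[1,-0.044,0.08,-0.003,-0.4,1.8,-2.4],[1,-0.066,0.12,-0.003,-0.6,2.7,-3.7],[1,-0.09,0.16,-0.003,-0.8,3.5,-5],[1,-0.1165,0.199,-0.003,-1.09,4.3,-6.1],[1,-0.1165,0.199,-0.003,-1.09,4.3,-6.1],[1,-0.1165,0.199,-0.003,-1.09,4.3,-6.1]]}'
python3 - <<'E'
from g import *
cap('wrist','w3')
px,P=pts('w3')
z=P[...,2]; m=((z>.035)&(z<.06)).astype(np.uint8); m[240:]=0
n,l,st,ce=cv2.connectedComponentsWithStats(m)
for i in range(1,n):
    if st[i,4]>60:
        q=P[l==i]; print(st[i],q.mean(0),np.median(q[:,2]),cv2.minAreaRect(q[:,:2].astype(np.float32)*1000))
E
```

```text
time_s: 7.75
tcp_pos: [0.44, -0.2989, 0.3996]
ee_rot: [[0.923, 0.384, -0.001], [0.384, -0.923, 0.001], [-0.001, -0.002, -1.0]]
wrist_force: [0.4, 0.2, -0.2]
gripper_width: 1.006
gripper_force: 0.0
[ 300    3   34   38 1002] [ 0.6449 -0.2682  0.0401] 0.040075447238205275 ((644.9520874023438, -268.0069274902344), (46.93956756591797, 46.63897705078125), 86.14049530029297)
[ 0  4  9 14 71] [0.4869 0.1357 0.0501] 0.050605238520346485 ((488.1626892089844, 135.21812438964844), (3.3940255641937256, 15.637394905090332), 74.50787353515625)
[ 71  11  26  39 358] [0.5039 0.0223 0.0476] 0.0480123420694879 ((503.31610107421875, 27.089981079101562), (47.71516418457031, 20.736501693725586), 0.7758561968803406)
[315  71  36   4 109] [ 0.5914 -0.3171  0.044 ] 0.044753619283989576 ((591.8721313476562, -317.5740661621094), (3.320303440093994, 49.90945053100586), 20.587997436523438)
[317  77  26  16 223] [ 0.575  -0.3173  0.0422] 0.04325533292206818 ((575.5744018554688, -320.5860595703125), (21.091968536376953, 38.126041412353516), 21.776044845581055)
[394  90  33  33 841] [ 0.5952 -0.4462  0.0402] 0.040
[... 438 characters left out ...]
.978670120239258)
[313 116  34   4  88] [ 0.5326 -0.3402  0.0445] 0.044825888612681275 ((532.5946655273438, -339.9407653808594), (4.384131908416748, 49.89237976074219), 22.585824966430664)
[314 121  25  15 159] [ 0.5137 -0.337   0.0434] 0.04409462962366051 ((517.1885375976562, -342.039794921875), (20.53321075439453, 38.32695770263672), 24.898571014404297)
[ 519  123   41   47 1547] [ 0.6177 -0.6562  0.0483] 0.04835485527301486 ((616.4570922851562, -655.3831176757812), (69.2742919921875, 60.45936584472656), 33.16106033325195)
[311 138  34   4  81] [ 0.502  -0.3504  0.0444] 0.045097268343596286 ((502.0636901855469, -351.1602478027344), (3.051039218902588, 49.80881881713867), 20.33266258239746)
```

View pics/w3.png

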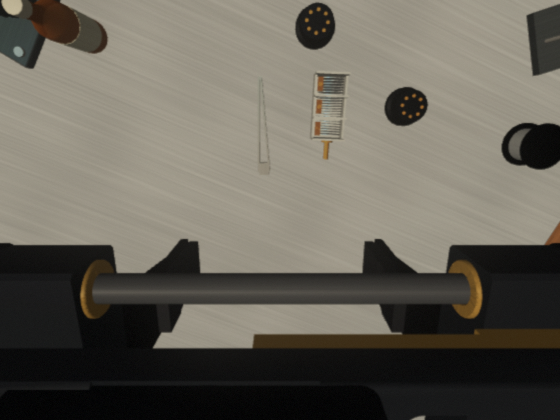

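The gang's four frame plates run from (331,73) to (328,140) in the image, so its centre is (0.547, −0.334) with yaw 20.5° and 95.9 mm plate spacing, as it should be. Both neighbours are clear of the open fingers.

Run:
```python
from g import *
y=np.radians(20.5); R=pose(np.array([np.cos(y),np.sin(y),0]),-ez)
print(delta(np.array([.5471,-.3342,.10]),R))
```

```text
[ 0.0845  0.0749  0.2996 -0.0831  0.0334  2.2022]
```

```bash
python3 steer.py '{"deltas": [[1,0.02,0.02,0.04,0,0,1],[1,0.04,0.04,0.08,0,0,2.2],[1,0.06,0.055,0.12,0,0,2.2],[1,0.08,0.07,0.16,0,0,2.2],[1,0.0845,0.0749,0.2,0,0,2.2],[1,0.0845,0.0749,0.245,0,0,2.2],[1,0.0845,0.0749,0.28,0,0,2.2],[1,0.0845,0.0749,0.2996,0,0,2.2]]}' >/dev/null
python3 steer.py '{"deltas": [[1,0,0,0,0,0,0],[1,0,0,0,0,0,0]]}'
python3 - <<'E'
from g import *
y=np.radians(20.5); R=pose(np.array([np.cos(y),np.sin(y),0]),-ez)
print(delta(np.array([.5471,-.3342,.010]),R))
cap('wrist','w4'); px,P=pts('w4')
z=P[...,2]; m=((z>.04)&(z<.05)); m[240:]=0
q=P[m]; a=np.array([np.cos(y),np.sin(y)]); d=q[:,:2]-[.5471,-.3342]; k=abs(d@[-a[1],a[0]])<.03;u=d[k]@a; u=u[abs(u)<.08];print(len(u),u.min(),u.max())
E
```

```text
time_s: 8.8
tcp_pos: [0.5491, -0.3336, 0.1016]
ee_rot: [[0.936, 0.353, 0.001], [0.353, -0.936, -0.0], [0.0, 0.001, -1.0]]
wrist_force: [1.3, -0.3, 1.2]
gripper_width: 0.997
gripper_force: 0.0
[-0.0021 -0.0002  0.0916  0.0339 -0.0182  0.1811]
2690 -0.009799192940343194 0.050010401890956464
```

From close up the gang's plain end is at +50.0 mm from the estimated centre, so the estimate holds. I'll descend and grip.

```bash
python3 steer.py '{"deltas": [[1,-0.002,0,0.03,0,0,0],[1,-0.002,0,0.06,0,0,0],[1,-0.002,0,0.08,0,0,0],[1,-0.002,0,0.0916,0,0,0],[1,-0.002,0,0.0916,0,0,0],[0,-0.002,0,0.0916,0,0,0],[0,-0.002,0,0.0916,0,0,0],[0,-0.002,0,0.0916,0,0,0]]}'
python3 steer.py '{"deltas": [[0,0,0,0,0,0,0],[0,0,0,0,0,0,0],[0,0,0,0,0,0,0],[0,0,0,0,0,0,0]]}'
python3 - <<'E'
from g import *
y=np.radians(20.5); s=sense(); a=np.array([np.cos(y),np.sin(y),0]); print((np.array(s['tcp_pos'])-[.5471,-.3342,0])@a, s['tcp_pos'])
E
```

```text
time_s: 9.65
tcp_pos: [0.5471, -0.3357, 0.0111]
ee_rot: [[0.936, 0.351, 0.003], [0.351, -0.936, -0.001], [0.002, 0.002, -1.0]]
wrist_force: [0.2, -0.3, -0.3]
gripper_width: 0.81
gripper_force: 0.0
time_s: 10.05
tcp_pos: [0.5462, -0.3353, 0.0099]
ee_rot: [[0.936, 0.351, 0.0], [0.351, -0.936, 0.0], [0.0, -0.0, -1.0]]
wrist_force: [-0.6, 0.4, 2.6]
gripper_width: 0.575
gripper_force: 30.0
-0.0012294896524233732 [ 0.5462 -0.3353  0.0099]
```

Gripped at 50 mm width. I'll lift and carry it.

```bash
python3 steer.py '{"deltas": [[0,0,0,-0.01,0,0,0],[0,0,0,-0.04,0,0,0],[0,0,0,-0.08,0,0,0],[0,0,0,-0.12,0,0,0],[0,0,0,-0.16,0,0,0],[0,0,0,-0.2,0,0,0],[0,0,0,-0.24,0,0,0],[0,0,0,-0.27,0,0,0]]}'
python3 steer.py '{"deltas": [[0,0,0,-0.02,0,0,0],[0,0,0,-0.04,0,0,0],[0,0,0,-0.04,0,0,0]]}'
cat >> g.py <<'E'
def gpose(e,h,w=0): return S+sx*(e-.0012)+w*vy+sz*(h+.0099),pose(sx,-sz)
E
python3 - <<'E'
from g import *
print(delta(*gpose(.004,.12)),gpose(.004,.12)[0])
E
```

```text
time_s: 10.85
tcp_pos: [0.5459, -0.3354, 0.2823]
ee_rot: [[0.936, 0.351, 0.002], [0.351, -0.936, -0.0], [0.002, 0.001, -1.0]]
wrist_force: [1.0, 0.0, -3.7]
gripper_width: 0.573
gripper_force: 30.0
time_s: 11.15
tcp_pos: [0.5467, -0.3359, 0.3226]
ee_rot: [[0.936, 0.351, 0.006], [0.351, -0.936, -0.002], [0.004, 0.004, -1.0]]
wrist_force: [0.7, -0.1, -2.9]
gripper_width: 0.578
gripper_force: 30.0
[ 0.092  -0.5018  0.0721 -7.6521 29.005  29.1809] [0.4573 0.1661 0.2489]
```

```bash
python3 steer.py '{"deltas": [[0,0.005,-0.03,0,-0.5,2,2],[0,0.015,-0.07,0,-1.2,4.5,4.5],[0,0.025,-0.11,0,-1.9,7.2,7.2],[0,0.035,-0.155,0,-2.6,10,10],[0,0.045,-0.2,0,-3.3,12.7,12.7],[0,0.055,-0.245,0,-4,15.4,15.4],[0,0.06,-0.29,0,-4.7,18,18],[0,0.07,-0.33,0,-5.4,20.6,20.6]]}' | head -3
python3 - <<'E'
from g import *
print(delta(*gpose(.004,.17)))
E
```

```text
time_s: 11.95
tcp_pos: [0.4934, -0.0015, 0.3177]
ee_rot: [[0.934, -0.012, 0.358], [-0.002, -1.0, -0.029], [0.359, 0.026, -0.933]]
[-0.0662 -0.1715 -0.0029 -2.36    8.8522  8.4325]
```

```bash
python3 steer.py '{"deltas": [[0,-0.015,-0.04,-0.001,-0.6,2.2,2.1],[0,-0.03,-0.08,-0.002,-1.2,4.4,4.2],[0,-0.045,-0.12,-0.003,-1.8,6.6,6.3],[0,-0.06,-0.155,-0.003,-2.36,8.85,8.43],[0,-0.0662,-0.1715,-0.003,-2.36,8.85,8.43],[0,-0.0662,-0.1715,-0.003,-2.36,8.85,8.43],[0,-0.0662,-0.1715,-0.003,-2.36,8.85,8.43]]}'
python3 - <<'E'
from g import *
print(delta(*gpose(.004,0)))
cap('side','s5'); cap('wrist','w5')
a=cv2.imread('pics/s5.png')[90:230,170:310]; b=cv2.imread('pics/w5.png'); 
cv2.imwrite('pics/c5.png',np.hstack([cv2.resize(a,(360,360),interpolation=2),cv2.resize(b,(440,360))]))
E
```

```text
time_s: 12.65
tcp_pos: [0.4337, 0.1686, 0.2921]
ee_rot: [[0.856, -0.158, 0.493], [-0.135, -0.987, -0.082], [0.499, 0.003, -0.866]]
wrist_force: [-0.3, 0.1, -3.8]
gripper_width: 0.571
gripper_force: 30.0
[-0.0009 -0.0015  0.1693  0.0577  0.05    0.278 ]
```

View pics/c5.png

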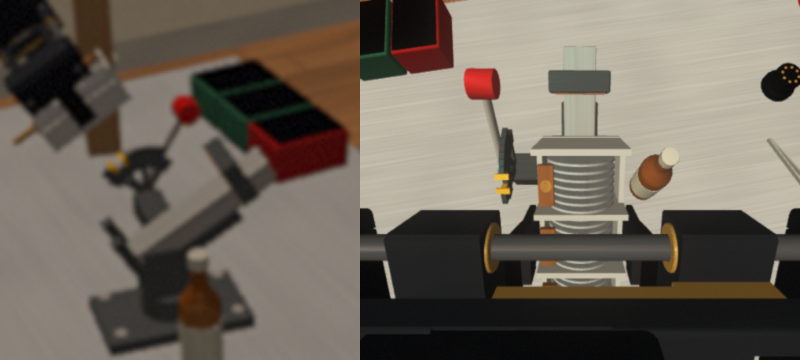

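The gang hangs parallel to the rail and centred on it: in the wrist crop both centre near x = 580, with the shaft pointing downhill. The lever and jaw are open. I'll lower in stages.

```bash
python3 steer.py '{"deltas": [[0,0,-0.0008,0.03,0,0,0],[0,-0.0009,-0.0015,0.06,0,0,0.2],[0,-0.0009,-0.0015,0.09,0,0,0.28],[0,-0.0009,-0.0015,0.115,0,0,0.28],[0,-0.0009,-0.0015,0.135,0,0,0.28],[0,-0.0009,-0.0015,0.15,0,0,0.28],[0,-0.0009,-0.0015,0.16,0,0,0.28],[0,-0.0009,-0.0015,0.16,0,0,0.28]]}'
python3 - <<'E'
from g import *
print(delta(*gpose(.004,0)))
cap('wrist','w6'); px,P=pts('w6')
L=(P-S)@np.c_[sx,vy,sz]
m=np.isfinite(L[...,0])
for lo,hi,n in((-.003,.003,'rail'),(.05,.06,'gangtop')):
    k=m&(L[...,2]>lo)&(L[...,2]<hi)&(abs(L[...,1])<.035)&(L[...,0]>-.02)&(L[...,0]<.2)
    q=L[k]; print(n,len(q),q.min(0),q.max(0),np.median(q,0))
    for x in(.01,.03,.045,.05,.06,.065,.07,.08,.12): 
        s=q[abs(q[:,0]-x)<.003]
        if len(s)>5: print(x,s[:,1].min(),s[:,1].max(),s[:,2].mean())
E
```

```text
time_s: 13.55
tcp_pos: [0.5138, 0.1552, 0.1534]
ee_rot: [[0.854, -0.167, 0.492], [-0.144, -0.986, -0.084], [0.499, 0.0, -0.866]]
wrist_force: [-0.4, -0.7, -3.0]
gripper_width: 0.572
gripper_force: 30.0
[-0.002  -0.0017  0.0085  0.1694  0.0519 -0.242 ]
rail 7572 [ 0.0556 -0.0202 -0.0025] [0.1323 0.0199 0.0024] [ 0.0819 -0.0003 -0.0002]
0.06 -0.02006611943389738 0.01974166057501316 -0.0001973719788409822
0.065 -0.01990002233007536 0.019526150352524158 -0.0001880003109091414
0.07 -0.019764143369929533 0.01988066632844291 -0.00017375208115797837
0.08 -0.02015256323387878 0.019497756321901254 -0.00019562924038797513
0.12 -0.020249716877999948 0.01953216781018409 -0.00025589849616515205
gangtop 7412 [-0.0183 -0.0349  0.05  ] [0.0566 0.0348 0.0596] [0.0242 0.0014 0.0529]
0.03 -0.013186634658287885 0.019827488449447192 0.05232541770837321
0.045 -0.01245316545401321 0.0199381700696804 0.05269201461980119
0.05 -0.011596631494140116 0.01985217856907336 0.05229227970339746
```

Run:
```python
from g import *
px,P=pts('w6')
L=(P-S)@np.c_[sx,vy,sz]
for lo,hi in((.0525,.0535),(.0535,.0545),(.0545,.0555),(.0555,.0575)):
    k=(abs(L[...,1])<.033)&(L[...,2]>.01)&(L[...,2]<.07)&(L[...,0]>lo)&(L[...,0]<hi); q=L[k]
    print(lo,len(q),q[:,1].min(),q[:,1].max(),np.percentile(q[:,2],[2,50,98]))
print(delta(*gpose(.004,0)))
```

```text
0.0525 61 -0.026872429221457217 0.020732297051579383 [0.0523 0.053  0.0537]
0.0535 327 -0.02704165711726435 0.022558407011562708 [0.0523 0.0536 0.0547]
0.0545 321 -0.026725108331969144 0.02249057251885876 [0.0524 0.0534 0.0549]
0.0555 1975 -0.027178478565054377 0.02292843397458933 [0.0111 0.0383 0.0543]
[-0.0026 -0.0012  0.0094  0.1152 -0.0241 -0.2773]
```

The gang is 2 mm off towards −y. I'll correct that and lower to contact.

```bash
python3 steer.py '{"deltas": [[0,-0.003,-0.002,0.002,0,0,-0.2],[0,-0.003,-0.002,0.004,0,0,-0.25],[0,-0.003,-0.002,0.005,0,0,-0.25],[0,-0.003,-0.002,0.006,0,0,-0.25],[0,-0.003,-0.002,0.006,0,0,-0.25]]}' | egrep 'time|force|pos'
python3 steer.py '{"deltas": [[0,0,0,0.001,0,0,0],[0,0,0,0.002,0,0,0],[0,0,0,0.002,0,0,0]]}' | egrep 'time|wrist_force|pos'
python3 - <<'E'
from g import *
print(delta(*gpose(.004,0)))
cap('wrist','w7'); px,P=pts('w7')
L=(P-S)@np.c_[sx,vy,sz]
k=(abs(L[...,1])<.033)&(L[...,2]>.003)&(L[...,2]<.07)&(L[...,0]>.0505)&(L[...,0]<.06); q=L[k]
h=np.histogram(q[:,0],bins=np.arange(.05,.0601,.001)); print(h[0]); k=abs(q[:,0]-(h[1][h[0].argmax()]+.0005))<.001; q=q[k]; print(q[:,0].mean(),q[:,1].min(),q[:,1].max(),np.percentile(q[:,2],[0,2,50,99]))
E
```

```text
time_s: 14.1
tcp_pos: [0.5143, 0.1597, 0.1486]
wrist_force: [-0.4, 0.4, -4.6]
gripper_force: 30.0
time_s: 14.4
tcp_pos: [0.5153, 0.1596, 0.1467]
wrist_force: [-0.8, 0.6, -3.3]
[ 0.0006  0.0029  0.0024 -0.056  -0.0996  0.1069]
[ 139  328  309 1843   69    0    0    0    0    0]
0.05350674099532758 -0.0223386925096299 0.027826531743462703 [0.0034 0.005  0.033  0.0484]
```

```bash
cat > m.py <<'E'
from g import *
print(sense()['tcp_pos'],delta(*gpose(.004,0)))
import sys
cap('wrist',sys.argv[1]); px,P=pts(sys.argv[1])
L=(P-S)@np.c_[sx,vy,sz]
k=(abs(L[...,1])<.033)&(L[...,2]>.003)&(L[...,2]<.07)&(L[...,0]>.045)&(L[...,0]<.06); q=L[k]
h=np.histogram(q[:,0],bins=np.arange(.045,.0601,.001)); k=abs(q[:,0]-(h[1][h[0].argmax()]+.0005))<.001; q=q[k]; print('end x',q[:,0].mean(),'y',(q[:,1].min()+q[:,1].max())/2,'top',np.percentile(q[:,2],[2,99]),sense()['wrist_force'])
E
python3 steer.py '{"deltas": [[0,0,0.0025,0,0,0,0],[0,0,0.0025,0,0,0,0],[0,0,0.0025,0,0,0,0],[0,0,0.0025,0,0,0,0]]}' | egrep 'time|wrist_force|pos'
python3 m.py w8
```

```text
time_s: 14.85
tcp_pos: [0.5147, 0.1568, 0.1466]
wrist_force: [-0.4, -0.2, -2.8]
[0.5147 0.1568 0.1466] [ 0.0007  0.0001  0.0023 -0.0211 -0.0948  0.0928]
end x 0.05340405825456041 y -0.000182177282392771 top [0.0049 0.0484] [-0.2801 -0.1724 -3.4067]
```

Centred on the rail now. I'll lower the last 3 mm gently.

```bash
python3 steer.py '{"deltas": [[0,0,0,0.001,0,0,0],[0,0,0,0.002,0,0,0],[0,0,0,0.002,0,0,0]]}' | egrep 'wrist_force|pos'
python3 steer.py '{"deltas": [[0,0,0,0.001,0,0,0],[0,0,0,0.001,0,0,0]]}' | egrep 'wrist_force|pos'
python3 m.py w9
```

```text
tcp_pos: [0.5157, 0.1569, 0.1456]
wrist_force: [-6.3, -1.2, 3.4]
tcp_pos: [0.5162, 0.1562, 0.1445]
wrist_force: [-6.9, -1.9, 3.0]
[0.5162 0.1562 0.1445] [ 0.0004 -0.0003 -0.0003  0.0292 -0.1787  0.1412]
end x 0.05359490191322256 y -0.0003599573951105807 top [0.0038 0.046 ] [-6.1315 -2.1568  2.7988]
```

It has touched down at about 9 N. I'll slide it downhill to the fork.

```bash
python3 steer.py '{"deltas": [[0,-0.001,0,0,0,0,0],[0,-0.002,0,0,0,0,0],[0,-0.003,0,0,0,0,0],[0,-0.004,0,0,0,0,0],[0,-0.004,0,0,0,0,0]]}' | egrep 'wrist_force|pos'
python3 m.py w10
```

```text
tcp_pos: [0.5147, 0.1555, 0.1438]
wrist_force: [1.1, -5.3, 3.7]
[0.5147 0.1555 0.1438] [ 0.002  -0.0011 -0.0002  0.1723 -0.3643 -0.1207]
end x 0.05211190909126373 y -0.0015421532448741861 top [0.0039 0.0457] [ 0.516  -5.4636  2.4606]
```

```bash
python3 - <<'E'
from g import *
for f in('w1','w2','w5'):
    px,P=pts(f); L=(P-S)@np.c_[sx,vy,sz]
    for s in(1,-1):
        k=(L[...,1]*s>.01)&(L[...,1]*s<.035)&(abs(L[...,2]-.034)<.003)&(abs(L[...,0]+.055)<.02); q=L[k]
        if len(q)>10: print(f,s,len(q),q.min(0),q.max(0))
    if f=='w5':
        k=(abs(L[...,1])<.034)&(abs(L[...,2]-.033)<.004)&(L[...,0]>.07)&(L[...,0]<.12); q=L[k]; print('jaw',len(q),np.percentile(q,[1,99],axis=0))
E
python3 steer.py '{"deltas": [[0,-0.001,0.0,-0.001,0,0,0],[0,-0.002,0.0,-0.001,0,0,0],[0,-0.002,0,-0.001,0,0,0]]}' | egrep 'wrist_force|pos'
python3 m.py w11
```

```text
w1 1 144 [-0.0643  0.0145  0.0312] [-0.0489  0.0314  0.0367]
w1 -1 144 [-0.0635 -0.0307  0.0312] [-0.0491 -0.0127  0.0367]
w2 1 164 [-0.064   0.0134  0.0311] [-0.0485  0.0314  0.0354]
w2 -1 195 [-0.0634 -0.0307  0.031 ] [-0.0487 -0.0127  0.0355]
jaw 2123 [[ 0.0834 -0.0331  0.0306]
 [ 0.1061  0.0331  0.0364]]
tcp_pos: [0.5126, 0.1559, 0.1431]
wrist_force: [4.8, -5.6, -0.6]
[0.5126 0.1559 0.1431] [ 0.0042 -0.0012  0.0003  0.2007 -0.3082 -0.1266]
end x 0.049753135431121934 y -0.0015489624174538832 top [0.004  0.0462] [ 5.24   -6.3901 -1.6631]
```

```bash
python3 - <<'E'
from g import *
px,P=pts('w2'); L=(P-S)@np.c_[sx,vy,sz]
for y in np.arange(.025,.09,.01):
    k=(abs(L[...,1]-y)<.005)&(abs(L[...,0])<.03)&(L[...,2]>-.05); q=L[k]
    if len(q): print(y,len(q),q[:,2].max(),q[q[:,2].argmax()])
E
python3 steer.py '{"deltas": [[0,0,0,-0.0005,0,0,0],[0,0,0,-0.0005,0,0,0]]}' | egrep 'wrist_force|pos'
python3 m.py w12
```

```text
0.025 566 0.0032707999968488903 [-0.0157  0.0299  0.0033]
0.035 324 0.0030035251463155343 [-0.0172  0.0359  0.003 ]
0.045000000000000005 329 0.002533037435194206 [-0.0163  0.0412  0.0025]
0.05500000000000001 314 0.002918517819241918 [-0.0173  0.0527  0.0029]
0.065 334 0.0028102636781712487 [-0.0174  0.0642  0.0028]
0.07500000000000001 315 0.0030733291506136766 [-0.016   0.0717  0.0031]
0.08500000000000002 224 0.055986588433072505 [-0.0026  0.0819  0.056 ]
tcp_pos: [0.5124, 0.1559, 0.1433]
wrist_force: [5.2, -4.9, -2.3]
[0.5124 0.1559 0.1433] [ 0.0043 -0.0012  0.0005  0.2123 -0.2821 -0.1378]
end x 0.04974508856123018 y -0.001614794347924272 top [0.004  0.0467] [ 6.0465 -4.7373 -2.4826]
```

The bracket is clear of the fingers. The gang is at the fork but 1.3 mm off to −y, so I'll back off 1 mm, shift, and re-seat it.

```bash
python3 steer.py '{"deltas": [[0,0.002,0,-0.001,0,0,0.1],[0,0.003,-0.001,-0.001,0,0,0.1],[0,0.003,-0.0013,-0.001,0,0,0.1],[0,0.003,-0.0013,-0.001,0,0,0.1]]}' | egrep 'wrist_force|pos'
python3 m.py w13
```

```text
tcp_pos: [0.5124, 0.1567, 0.1439]
wrist_force: [1.1, -5.5, -4.1]
[0.5124 0.1567 0.1439] [ 0.0041 -0.0004  0.0011  0.2235 -0.0676 -0.0885]
end x 0.050047771235488904 y -0.0007530232679964152 top [0.0044 0.0467] [ 0.3836 -5.9663 -2.7518]
```

```bash
python3 steer.py '{"deltas": [[0,-0.001,-0.0003,0.0005,0,0,0],[0,-0.002,-0.0005,0.001,0,0,0],[0,-0.003,-0.0005,0.0015,0,0,0],[0,-0.003,-0.0005,0.0015,0,0,0]]}' | egrep 'wrist_force|pos'
python3 m.py w14
```

```text
tcp_pos: [0.5125, 0.1568, 0.1435]
wrist_force: [1.2, -8.3, 3.6]
[0.5125 0.1568 0.1435] [ 0.0042 -0.0003  0.0007  0.2878 -0.3797 -0.2123]
end x 0.049789511399707 y -0.0006753312669500935 top [0.0042 0.0467] [ 0.6102 -9.8414  3.5883]
```

Seated, with light contact downwards and against the fork. I'll release slowly and check.

```bash
python3 steer.py '{"deltas": [[0,0,0.0005,0.0005,0,0,0],[0.6,0,0.0005,0.0005,0,0,0],[0.6,0,0.0005,0.0005,0,0,0],[0.62,0,0.0005,0.0005,0,0,0],[0.66,0,0.0005,0.0005,0,0,0],[0.66,0,0.0005,0.0005,0,0,0]]}' 
python3 m.py w15
python3 steer.py '{"deltas": [[0.8,0,0,0,0,0,0],[0.9,0,0,0,0,0,0],[0.9,0,0,0,0,0,0],[0.9,0,0,0,0,0,0]]}' | egrep 'wrist_force|pos|width'
python3 m.py w16
```

```text
time_s: 18.1
tcp_pos: [0.5119, 0.1594, 0.1423]
ee_rot: [[0.853, -0.161, 0.496], [-0.14, -0.987, -0.08], [0.503, -0.002, -0.865]]
wrist_force: [1.4, -2.2, -0.3]
gripper_width: 0.652
gripper_force: 1.0
[0.5119 0.1594 0.1423] [ 0.0057  0.0022  0.0002 -0.0969 -0.172  -0.0297]
end x 0.05001750024509882 y -0.0016673234742894342 top [0.0036 0.0458] [ 0.54   -2.5937  1.6938]
tcp_pos: [0.5109, 0.1594, 0.1413]
wrist_force: [0.2, 0.4, 0.9]
gripper_width: 0.876
[0.5109 0.1594 0.1413] [ 0.007   0.002  -0.0002 -0.0804 -0.0672  0.0354]
end x 0.04974215137155429 y -0.001983176030471325 top [0.0035 0.046 ] [-0.4552 -0.3978  0.2232]
```

The gang is against the fork and flush, but 1.7 mm off-centre: the loaded tool shifted it on release. I'll centre the unloaded, open tool and pinch again to centre it.

```bash
python3 steer.py '{"deltas": [[0.9,0,0.0022,-0.001,0,0,0],[0.9,0,0.0022,-0.001,0,0,0],[0.9,0,0.0022,-0.001,0,0,0],[0.9,0,0.0022,-0.001,0,0,0]]}' | egrep 'wrist_force|pos'
python3 - <<'E'
from g import *
print(delta(*gpose(.0,0)))
E
```

```text
tcp_pos: [0.5103, 0.1568, 0.1424]
wrist_force: [-0.3, -0.1, 0.5]
[ 0.0027 -0.0006  0.0009 -0.0422 -0.0958 -0.0018]
```

```bash
python3 steer.py '{"deltas": [[0.9,0,-0.0004,0,0,0,0],[0.9,0,-0.0004,0,0,0,0],[0,0,-0.0004,0,0,0,0],[0,0,-0.0004,0,0,0,0],[0,0,-0.0004,0,0,0,0],[0,0,-0.0004,0,0,0,0],[0,0,-0.0004,0,0,0,0]]}'| egrep 'wrist_force|pos|width'
python3 m.py w17
python3 steer.py '{"deltas": [[0.6,0,0,0,0,0,0],[0.64,0,0,0,0,0,0],[0.68,0,0,0,0,0,0],[0.75,0,0,0,0,0,0],[0.85,0,0,0,0,0,0],[0.95,0,0,0,0,0,0],[0.95,0,0,0,0,0,0],[0.95,0,0,0,0,0,0]]}' | egrep 'wrist_force|pos|width'
python3 m.py w18
```

```text
tcp_pos: [0.5102, 0.156, 0.1423]
wrist_force: [-1.5, -2.9, 0.7]
gripper_width: 0.572
[0.5102 0.156  0.1423] [ 0.0066 -0.0014  0.0007  0.1153 -0.1301 -0.061 ]
end x 0.04974072113995548 y -0.0017749746650329006 top [0.0039 0.0459] [-0.2398 -3.0629  1.4345]
tcp_pos: [0.5103, 0.1573, 0.1423]
wrist_force: [0.4, -0.6, 0.5]
gripper_width: 0.936
[0.5103 0.1573 0.1423] [ 0.0067 -0.0001  0.0009 -0.0447 -0.0927  0.0067]
end x 0.049735522749171826 y -0.0019628177720315675 top [0.0036 0.0458] [-0.8161 -0.7771  0.185 ]
```

Run:
```python
from g import *
px,P=pts('w18'); L=(P-S)@np.c_[sx,vy,sz]
k=(abs(L[...,1])<.032)&(L[...,2]>.0445)&(L[...,2]<.048)&(L[...,0]>-.06)&(L[...,0]<.06); q=L[k]
for x in np.arange(-.052,.054,.004):
    s=q[abs(q[:,0]-x)<.002]
    if len(s)>10: print(round(x,3),len(s),s[:,1].min(),s[:,1].max(),(s[:,1].max()+s[:,1].min())/2)
k=(abs(L[...,1])<.032)&(L[...,2]>.005)&(L[...,2]<.044)&(L[...,0]>.048)&(L[...,0]<.052); e=L[k]; print('end-face yaw',np.degrees(np.polyfit(e[:,1],e[:,0],1)[0]),'pitch',np.degrees(np.polyfit(e[:,2],e[:,0],1)[0]))
cv2.imwrite('pics/w18c.png',cv2.resize(px[60:330,130:430][:,:,::-1],(660,594)))
```

```text
-0.032 14 0.01819608989862257 0.020080158812288734 0.01913812435545565
-0.028 36 0.01753850192260204 0.019993101374672664 0.01876580164863735
-0.024 100 -0.005296315225618919 0.01979441734056531 0.007249051057473196
-0.02 33 -0.004818645250993497 0.019650103149597562 0.007415728949302033
-0.016 523 -0.026786613683926243 0.02304661006036587 -0.001870001811780186
-0.012 81 -0.026299463000541378 0.022451960608972064 -0.0019237511957846572
0.004 25 0.012369500263408158 0.02002797273529095 0.016198736499349553
0.008 120 0.012220420152566462 0.019947797448744316 0.01608410880065539
0.012 32 -0.002456337982159945 0.019787201388993987 0.00866543170341702
0.016 571 -0.026891608678216296 0.02290901700149013 -0.0019912958383630826
0.02 46 -0.025900545673021903 0.022363584315362846 -0.0017684806788295284
0.024 118 -0.002816798630225423 0.019979964790511152 0.008581583080142865
0.028 139 -0.004428923643631899 0.019909278863077834 0.007740177609722967
0.032 138 -0.004005897914427812 0.019831424132687403 0.007912763109129795
0.036 142 -0.005179026149685846 0.02010792051467815 0.007464447182496151
0.04 140 -0.004338394537691437 0.019881999672032472 0.0077718025671705175
0.044 28 -0.005891386408256997 0.01969553066308675 0.006902072127414878
0.048 669 -0.026892239493108164 0.0230274564436067 -0.001932391524750731
0.052 11 -0.00888451342765112 0.02046868833612202 0.005792087454235451
end-face yaw 0.021796682437490437 pitch -0.2687980230150267
```

View pics/w18c.png

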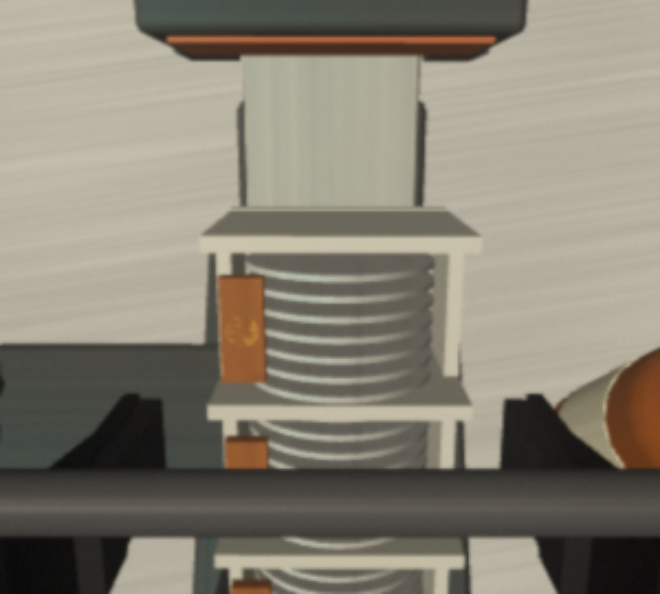

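The gang is flush with zero yaw, its end square against the fork, and 1.7 mm towards −y. I'll nudge it across with one finger at part opening.

```bash
python3 steer.py '{"deltas": [[0.67,0,0,0,0,0,0],[0.67,0,0,0,0,0,0],[0.67,0,0,0,0,0,0],[0.67,0,0,0,0,0,0],[0.67,0,-0.0015,0,0,0,0],[0.67,0,-0.003,0,0,0,0],[0.67,0,-0.0035,0,0,0,0],[0.67,0,-0.0035,0,0,0,0]]}' | egrep 'wrist_force|pos|width'
python3 m.py w19
```

```text
tcp_pos: [0.5109, 0.1601, 0.1423]
wrist_force: [-0.5, -1.7, 0.6]
gripper_width: 0.671
[0.5109 0.1601 0.1423] [ 0.0067  0.0028  0.0008  0.0423 -0.1137 -0.0249]
end x 0.04973425738491924 y -0.0019094771829807154 top [0.0038 0.046 ] [ 0.1111 -2.2358 -0.2946]
```

```bash
python3 steer.py '{"deltas": [[0.67,0,-0.0008,0,0,0,0],[0.67,0,-0.0015,0,0,0,0],[0.67,0,-0.0015,0,0,0,0],[0.67,0,-0.0015,0,0,0,0]]}' | egrep 'wrist_force|pos'
python3 m.py w20
```

```text
tcp_pos: [0.511, 0.1601, 0.1422]
wrist_force: [-1.0, -5.8, 2.7]
[0.511  0.1601 0.1422] [ 0.0066  0.0028  0.0007  0.201  -0.143  -0.0982]
end x 0.04973567475906363 y -0.0018602971706284596 top [0.0039 0.0459] [-1.6137 -5.8755  2.1637]
```

```bash
python3 steer.py '{"deltas": [[0.67,0,-0.0005,0,0,0,0],[0.67,0,-0.001,0,0,0,0],[0.67,0,-0.001,0,0,0,0],[0.67,0,-0.001,0,0,0,0]]}' | egrep 'wrist_force|pos'
python3 m.py w21
python3 steer.py '{"deltas": [[0.67,0,-0.0005,0,0,0,0],[0.67,0,-0.001,0,0,0,0],[0.67,0,-0.001,0,0,0,0],[0.67,0,-0.001,0,0,0,0]]}' | egrep 'wrist_force|pos'
python3 m.py w22
```

```text
tcp_pos: [0.511, 0.1602, 0.1422]
wrist_force: [-2.9, -7.9, 4.6]
[0.511  0.1602 0.1422] [ 0.0066  0.0028  0.0007  0.3059 -0.167  -0.141 ]
end x 0.0497361946103186 y -0.0018046073213554732 top [0.0037 0.0458] [-2.0918 -8.237   3.5952]
tcp_pos: [0.5111, 0.1602, 0.1422]
wrist_force: [-3.0, -9.2, 4.7]
[0.5111 0.1602 0.1422] [ 0.0065  0.0029  0.0006  0.4154 -0.1909 -0.1828]
end x 0.04974494042484873 y -0.0016961615534773489 top [0.0039 0.046 ] [-3.8764 -9.5559  4.5719]
```

```bash
python3 steer.py '{"deltas": [[0.67,0,-0.0005,-0.001,0,0,0],[0.67,0,-0.001,-0.002,0,0,0],[0.67,0,-0.0015,-0.002,0,0,0],[0.67,0,-0.0015,-0.002,0,0,0]]}' | egrep 'wrist_force|pos'
python3 m.py w23
python3 steer.py '{"deltas": [[0.67,0,-0.0005,-0.001,0,0,0],[0.67,0,-0.001,-0.001,0,0,0],[0.67,0,-0.001,-0.001,0,0,0]]}' | egrep 'wrist_force|pos'
python3 m.py w24
```

```text
tcp_pos: [0.5105, 0.1613, 0.1437]
wrist_force: [-0.9, -10.5, 1.6]
[0.5105 0.1613 0.1437] [ 0.0065  0.0038  0.0023  0.5129 -0.1889 -0.2084]
end x 0.04980426305971769 y -0.0005857403358105352 top [0.004 0.047] [ -0.2648 -10.4712   2.3486]
tcp_pos: [0.5102, 0.1617, 0.1445]
wrist_force: [-0.7, -11.8, 1.7]
[0.5102 0.1617 0.1445] [ 0.0064  0.0041  0.0032  0.5893 -0.2025 -0.2307]
end x 0.04983163556531039 y 0.00039846426506779005 top [0.0045 0.0479] [ -0.7671 -11.0055   3.4118]
```

```bash
python3 steer.py '{"deltas": [[0.67,0,0,0.001,0,0,0],[0.67,0,0,0.002,0,0,0],[0.67,0,0,0.003,0,0,0],[0.67,0,0.002,0.003,0,0,0],[0.67,0,0.004,0.003,0,0,0],[0.67,0,0.006,0.003,0,0,0],[0.75,0,0.007,0.003,0,0,0],[0.85,0,0.007,0.003,0,0,0]]}' | egrep 'wrist_force|pos'
python3 m.py w25
```

```text
tcp_pos: [0.5108, 0.1606, 0.1424]
wrist_force: [0.6, 1.0, 0.3]
[0.5108 0.1606 0.1424] [ 0.0067  0.0033  0.001  -0.1535 -0.0741  0.0477]
end x 0.04973435953597533 y -0.0019477883042197958 top [0.0035 0.0459] [-1.0487 -0.1775 -0.2955]
```

The gang rolls and falls back rather than sliding. I'll regrasp it at its own centre, lift clear, align in free air and set it straight down.

```bash
python3 steer.py '{"deltas": [[0.85,0,0.003,0,0,0,0],[0.85,0,0.005,0,0,0,0],[0.85,0,0.005,0,0,0,0],[0.85,0,0.005,0,0,0,0],[0,0,0.005,0,0,0,0],[0,0,0.005,0,0,0,0],[0,0,0.005,0,0,0,0],[0,0,0.005,0,0,0,0]]}' | egrep 'wrist_force|pos|width'
python3 steer.py '{"deltas": [[0,0,0,0,0,0,0],[0,0,0,-0.001,0,0,0],[0,0.001,0,-0.002,0,0,0],[0,0.001,0,-0.003,0,0,0],[0,0.001,0,-0.004,0,0,0],[0,0.001,0,-0.004,0,0,0]]}' | egrep 'wrist_force|pos|width'
python3 m.py w26
```

```text
tcp_pos: [0.51, 0.1553, 0.1424]
wrist_force: [-2.1, 2.1, 0.1]
gripper_width: 0.575
tcp_pos: [0.5082, 0.1549, 0.1458]
wrist_force: [-0.4, -0.2, -4.1]
gripper_width: 0.573
[0.5082 0.1549 0.1458] [ 0.0065 -0.0028  0.0047 -0.027  -0.0355  0.0242]
end x 0.05012315831345627 y -0.0032615135893303317 top [0.0056 0.0496] [ 0.1451  0.1738 -3.809 ]
```

```bash
python3 steer.py '{"deltas": [[0,0.0003,-0.0015,0,0,0,0],[0,0.0003,-0.003,0,0,0,0],[0,0.0003,-0.003,0,0,0,0],[0,0.0003,-0.003,0,0,0,0],[0,0.0003,-0.003,0,0,0,0]]}' | egrep 'wrist_force|pos|width'
python3 m.py w27
```

```text
tcp_pos: [0.5095, 0.1578, 0.1464]
wrist_force: [0.1, 0.1, -3.5]
gripper_width: 0.57
[0.5095 0.1578 0.1464] [ 0.0055  0.0003  0.0048 -0.0333 -0.0903  0.0027]
end x 0.051108636444328615 y -0.0001706380520958336 top [0.0057 0.0497] [-0.2745 -0.199  -4.1372]
```

```bash
python3 steer.py '{"deltas": [[0,-0.0004,0,0.001,0,0,0],[0,-0.0007,0,0.002,0,0,0],[0,-0.0007,0,0.003,0,0,0],[0,-0.0007,0,0.003,0,0,0],[0,-0.0007,0,0.0035,0,0,0],[0,-0.0007,0,0.0035,0,0,0],[0,-0.0007,0,0.0035,0,0,0]]}' | egrep 'wrist_force|pos|width'
python3 m.py w28
```

```text
tcp_pos: [0.5108, 0.1579, 0.1439]
wrist_force: [-5.8, -0.2, 4.4]
gripper_width: 0.574
[0.5108 0.1579 0.1439] [ 0.0056  0.0006  0.0021 -0.1027 -0.1751  0.0067]
end x 0.050778643018802964 y 8.101466728729217e-05 top [0.0043 0.0471] [-6.4651 -0.6228  4.5266]
```

```bash
python3 steer.py '{"deltas": [[0.58,0,0,-0.0005,0,0,0],[0.6,0,0,-0.0005,0,0,0],[0.62,0,0,-0.0005,0,0,0],[0.66,0,0,-0.0005,0,0,0],[0.7,0,0,-0.0005,0,0,0],[0.75,0,0,-0.0005,0,0,0],[0.75,0,0,-0.0005,0,0,0]]}' | egrep 'wrist_force|pos|width'
python3 m.py w29
```

```text
tcp_pos: [0.5105, 0.1578, 0.1435]
wrist_force: [-0.5, -0.1, -0.6]
gripper_width: 0.734
[0.5105 0.1578 0.1435] [ 0.006   0.0004  0.0018 -0.0392 -0.0981  0.0061]
end x 0.04975009660852012 y -0.000876004911786011 top [0.0048 0.0475] [0.3134 0.0492 0.2555]
```

```bash
cat > roll.py <<'E'
from g import *
import sys
for f in sys.argv[1:]:
    px,P=pts(f); L=(P-S)@np.c_[sx,vy,sz]
    k=(abs(L[...,1])<.032)&(L[...,2]>.043)&(L[...,2]<.051)&(((L[...,0]>.046)&(L[...,0]<.0505))|(abs(L[...,0]-.016)<.0025)|(abs(L[...,0]+.016)<.0025)); q=L[k]
    A=np.c_[q[:,:2],np.ones(len(q))]; c=np.linalg.lstsq(A,q[:,2],rcond=None)[0]; res=q[:,2]-A@c; g=abs(res)<.001; c=np.linalg.lstsq(A[g],q[g,2],rcond=None)[0]
    print(f,len(q),g.sum(),'pitch',np.degrees(c[0]),'roll',np.degrees(c[1]),'top z',c[2])
E
python3 roll.py w18 w25 w29
```

```text
w18 2987 2537 pitch 0.0789154503295792 roll -0.012144655016759797 top z 0.044694621137755595
w25 2945 2503 pitch 0.05304278285407609 roll -0.1552442373510163 top z 0.04467952728416907
w29 3277 2447 pitch 0.09591109928182757 roll 2.6399757741803302 top z 0.04565470770660525
```

```bash
python3 steer.py '{"deltas": [[0.85,0,0,0,0,0,0],[0.85,0,0,0,0,0,0],[0.85,0,0,0,0,0,0],[0.85,0,0,0,0,0,0]]}' | egrep 'time|wrist_force|pos|width'
python3 m.py w30; python3 roll.py w30
```

```text
time_s: 28.35
tcp_pos: [0.5104, 0.1577, 0.1435]
wrist_force: [0.5, 0.5, 0.1]
gripper_width: 0.843
[0.5104 0.1577 0.1435] [ 0.0061  0.0003  0.0018 -0.034  -0.0929  0.0006]
end x 0.04974719214242598 y -0.0009975648308060102 top [0.0041 0.0474] [-0.2232 -0.2969 -0.0544]
w30 3275 2459 pitch 0.058808654830616015 roll 2.5340957710217076 top z 0.04568618062348912
```

Run:
```python
from g import *
for f in('w2','w1'):
    px,P=pts(f); L=(P-S)@np.c_[sx,vy,sz]
    for y in np.arange(.018,.034,.001):
        k=(abs(L[...,1]-y)<.0005)&(abs(L[...,0]+.012)<.01)&(L[...,2]>-.08); q=L[k]
        if len(q): print(f,round(y,3),len(q),np.round(q[:,2].max(),4),np.round(q[q[:,2].argmax(),0],3),end=' | ')
    print()
    k=(L[...,2]>.0008)&(L[...,2]<.006)&(abs(L[...,1])<.045)&(abs(L[...,1])>.0)&(L[...,0]>-.048)&(L[...,0]<.05); q=L[k]
    print(len(q), q.min(0),q.max(0))
```

```text
w2 0.018 13 0.0011 -0.01 | w2 0.019 15 0.0015 -0.013 | w2 0.02 88 0.0009 -0.016 | w2 0.021 1 -0.0781 -0.005 | w2 0.023 3 -0.0074 -0.004 | w2 0.024 14 0.0008 -0.017 | w2 0.025 68 0.0018 -0.017 | w2 0.026 16 0.0017 -0.016 | w2 0.027 19 0.0024 -0.014 | w2 0.028 15 0.0025 -0.016 | w2 0.029 18 0.0012 -0.018 | w2 0.03 18 0.0033 -0.016 | w2 0.031 17 0.0019 -0.015 | w2 0.032 16 0.0024 -0.016 | w2 0.033 19 0.0021 -0.015 | w2 0.034 16 0.0024 -0.018 | 
463 [-0.0472 -0.0191  0.0008] [0.0493 0.0444 0.0033]
w1 0.018 7 0.0013 -0.017 | w1 0.019 13 0.0013 -0.005 | w1 0.02 60 0.0007 -0.021 | w1 0.021 7 -0.0156 -0.017 | w1 0.023 7 -0.0019 -0.017 | w1 0.024 8 0.0011 -0.017 | w1 0.025 18 0.002 -0.019 | w1 0.026 11 0.0027 -0.015 | w1 0.027 15 0.0028 -0.017 | w1 0.028 12 0.0026 -0.017 | w1 0.029 15 0.0024 -0.018 | w1 0.03 15 0.0013 -0.018 | w1 0.031 12 0.0029 -0.015 | w1 0.032 11 0.0029 -0.015 | w1 0.033 15 0.0022 -0.015 | w1 0.034 15 0.0019 -0.017 | 
607 [-0.048  -0.0189  0.0008] [0.0499 0.0448 0.0029]
```

That explains it. The lever bracket starts at y ≈ 23 mm and stands 2–3 mm proud of the rail, so a gang centred exactly rides on it (2.5° roll). The flush seat is about 2 mm towards −y, so I'll put it back there.

```bash
python3 steer.py '{"deltas": [[0,0,0.001,0,0,0,0],[0,0,0.001,0,0,0,0],[0,0,0.001,0,0,0,0],[0,0,0.001,0,0,0,0],[0,0,0.001,0,0,0,0],[0,0,0.001,0,0,0,0],[0,0,0.001,-0.002,0,0,0],[0,0.001,0.001,-0.003,0,0,0]]}' | egrep 'time|wrist_force|width'
python3 steer.py '{"deltas": [[0,0.0005,0.001,-0.001,0,0,0],[0,0.0005,0.0015,-0.001,0,0,0],[0,0.0005,0.0015,-0.001,0,0,0]]}' | egrep 'time|wrist_force|pos|width'
python3 m.py w31; python3 roll.py w31
```

```text
time_s: 29.2
wrist_force: [0.2, -0.4, -4.2]
gripper_width: 0.577
time_s: 29.5
tcp_pos: [0.5088, 0.1552, 0.1472]
wrist_force: [0.7, 0.9, -3.4]
gripper_width: 0.58
[0.5088 0.1552 0.1472] [ 0.0053 -0.0024  0.0057 -0.0208 -0.0384  0.0274]
end x 0.05056335207007219 y -0.003044408339850641 top [0.0055 0.051 ] [-0.3431 -0.3727 -3.8976]
w31 2506 1838 pitch 0.24032882893148366 roll 2.4457236513676497 top z 0.049351789489993046
```

```bash
python3 steer.py '{"deltas": [[0,0,0,0,-1.2,0,0],[0,0,0,0.001,-2.4,0,0],[0,0,0,0.002,-2.4,0,0],[0,0,0,0.002,-2.4,0,0],[0,0,0,0.002,-2.4,0,0]]}' | egrep 'time|wrist_force|pos|width'
python3 m.py w32; python3 roll.py w32
```

```text
time_s: 30.05
tcp_pos: [0.5102, 0.1549, 0.1458]
wrist_force: [-0.2, 0.5, -4.0]
gripper_width: 0.583
[0.5102 0.1549 0.1458] [ 0.0048 -0.0027  0.0036  2.373  -0.0757 -0.005 ]
end x 0.051153140755790805 y -0.0026466508942669803 top [0.0039 0.0486] [ 0.1861 -0.0719 -3.6594]
w32 1953 1702 pitch 0.05362494220910266 roll 0.3724912942086568 top z 0.04753511301388111
```

```bash
python3 steer.py '{"deltas": [[0,-0.0005,-0.0003,0.001,0,0,0],[0,-0.001,-0.0004,0.002,0,0,0],[0,-0.001,-0.0004,0.0025,0,0,0],[0,-0.001,-0.0004,0.0028,0,0,0],[0,-0.001,-0.0004,0.0028,0,0,0]]}' | egrep 'time|wrist_force|pos|width'
python3 m.py w33; python3 roll.py w33
python3 steer.py '{"deltas": [[0.6,0,0,0,0,0,0],[0.62,0,0,0,0,0,0],[0.64,0,0,0,0,0,0],[0.68,0,0,0,0,0,0],[0.72,0,0,0,0,0,0],[0.85,0,0,0,0,0,0],[0.95,0,0,0,0,0,0],[0.95,0,0,0,0,0,0]]}' | egrep 'time|wrist_force|pos|width'
python3 m.py w34; python3 roll.py w34
```

```text
time_s: 30.6
tcp_pos: [0.5108, 0.1551, 0.143]
wrist_force: [-2.2, -0.4, -2.4]
gripper_width: 0.584
[0.5108 0.1551 0.143 ] [ 0.0057 -0.0023  0.0009  2.3898 -0.0941 -0.0109]
end x 0.05020342093961925 y -0.0024601800537537317 top [0.0038 0.046 ] [-1.4174 -1.4832 -1.9553]
w33 2901 2441 pitch 0.06540841386923005 roll 0.3739793852798214 top z 0.04484714055615284
time_s: 31.45
tcp_pos: [0.5109, 0.1554, 0.1431]
wrist_force: [0.4, 0.3, 0.1]
gripper_width: 0.897
[0.5109 0.1554 0.1431] [ 0.0056 -0.0019  0.001   2.3606 -0.095  -0.0008]
end x 0.04973039562696137 y -0.00209534400034863 top [0.0039 0.0458] [-0.9208  0.3203  0.8257]
w34 2960 2573 pitch 0.10155443406952412 roll 0.005735267015676766 top z 0.04469697175728165
```

Flush (roll 0.0°), end against the fork. I'll retreat and go to the knob.

```bash
python3 steer.py '{"deltas": [[0.95,0,0,-0.01,0,0,0],[1,0,0,-0.03,0,0,0],[1,0,0,-0.06,0,0,0],[1,0,0,-0.1,0,0,0],[1,0,0,-0.14,0,0,0],[1,0,0,-0.17,0,0,0],[1,0,0,-0.17,0,0,0]]}' | egrep 'time|wrist_force|pos|width'
python3 - <<'E'
from g import *
print(delta(*kpose(0,18.9,.11)),kpose(0,18.9,.11)[0])
cap('wrist','w35'); px,P=pts('w35')
L=(P-S)@np.c_[sx,vy,sz]; k=(abs(L[...,1])<.032)&(L[...,2]>.043)&(L[...,2]<.047)&(abs(L[...,0])<.06); q=L[k]; print(len(q),q.min(0),q.max(0))
E
```

```text
time_s: 32.2
tcp_pos: [0.4279, 0.1787, 0.2945]
wrist_force: [0.2, 1.0, -0.2]
gripper_width: 1.001
[  0.161   -0.1001   0.079    1.683  -49.2152  -0.8504] [0.6218 0.2456 0.3049]
1582 [-0.0497 -0.0269  0.043 ] [0.0498 0.023  0.047 ]
```

```bash
python3 steer.py '{"deltas": [[1,0.02,-0.015,0,0.2,-6,0],[1,0.045,-0.03,0.005,0.4,-12,-0.1],[1,0.07,-0.045,0.015,0.6,-19,-0.3],[1,0.095,-0.06,0.03,0.9,-26,-0.4],[1,0.12,-0.075,0.045,1.1,-33,-0.5],[1,0.14,-0.088,0.06,1.4,-41,-0.7],[1,0.161,-0.1,0.079,1.68,-49.2,-0.85],[1,0.161,-0.1,0.079,1.68,-49.2,-0.85]]}' | egrep 'time|wrist_force|pos|width'
python3 steer.py '{"deltas": [[1,0,0,0,0,0,0],[1,0,0,0,0,0,0]]}' | egrep 'time|pos'
python3 - <<'E'
from g import *
print(delta(*kpose(0,18.9)))
cap('wrist','w36'); px,P=pts('w36'); R=px.astype(int); m=(R[...,0]>110)&(R[...,1]<50)&(R[...,2]<60)&(np.linalg.norm(P-knob(0),axis=-1)<.04); q=P[m]
ro=np.sin(.55)*vx+np.cos(.55)*ez; rx=np.cos(.55)*vx-np.sin(.55)*ez; d=(q-knob(0))@np.c_[rx,vy,ro]; print(len(q),d.min(0),d.max(0))
E
```

```text
time_s: 33.05
tcp_pos: [0.6294, 0.2422, 0.2779]
wrist_force: [0.0, 1.1, -6.2]
gripper_width: 1.0
time_s: 33.25
tcp_pos: [0.6221, 0.2413, 0.2987]
[-0.0026 -0.0051  0.1045  0.4798  0.1855 -0.431 ]
1083 [-0.0135 -0.0147  0.0052] [0.0108 0.013  0.0169]
```

```bash
python3 steer.py '{"deltas": [[1,-0.002,-0.004,0.03,0.4,0.2,-0.4],[1,-0.002,-0.004,0.06,0.4,0.2,-0.4],[1,-0.002,-0.004,0.09,0.4,0.2,-0.4],[1,-0.002,-0.004,0.1045,0.4,0.2,-0.4],[1,-0.002,-0.004,0.1045,0.4,0.2,-0.4]]}' | egrep 'time|wrist_force|pos|width'
python3 - <<'E'
from g import *
print(delta(*kpose(0,18.9)))
E
```

```text
time_s: 33.8
tcp_pos: [0.5841, 0.2511, 0.2037]
wrist_force: [-0.2, 0.2, -0.1]
gripper_width: 1.004
[ 0.0032 -0.0006  0.002  -0.0404 -0.0837  0.1684]
```

```bash
python3 steer.py '{"deltas": [[1,0.003,0,0.002,0,0,0],[1,0.003,0,0.002,0,0,0],[0,0.003,0,0.002,0,0,0],[0,0.003,0,0.002,0,0,0],[0,0.003,0,0.002,0,0,0],[0,0.003,0,0.002,0,0,0],[0,0.003,0,0.002,0,0,0],[0,0.003,0,0.002,0,0,0]]}' | egrep 'time|width'
python3 steer.py '{"deltas": [[0,0,0,0,0,0,0],[0,0,0,0,0,0,0],[0,0,0,0,0,0,0],[0,0,0,0,0,0,0]]}' | egrep 'time|wrist_force|pos|width|gripper'
python3 - <<'E'
from g import *
s=sense(); p=np.array(s['tcp_pos']);C=np.array(s['ee_rot']); print(delta(*kpose(0,18.9)))
for k in range(1,17):
    q=1.15*k/16; print(k,delta(*kpose(q,.6*np.degrees(.55-q)),cur=kpose(0,18.9) if k<=8 else kpose(.575,.6*np.degrees(-.025)))[[0,2,4]])
E
```

```text
time_s: 34.6
gripper_width: 0.538
time_s: 35.0
tcp_pos: [0.5893, 0.2511, 0.1979]
wrist_force: [-0.7, 0.8, 0.3]
gripper_width: 0.341
gripper_force: 30.0
[-0.0035  0.0003 -0.0019 -0.0131  0.0009  0.047 ]
1 [-0.007  -0.0015  2.4633]
2 [-0.014  -0.0024  4.9342]
3 [-0.0211 -0.0028  7.405 ]
4 [-0.0282 -0.0027  9.8759]
5 [-0.0352 -0.002  12.3468]
6 [-0.0422 -0.0008 14.8177]
7 [-0.0491  0.0009 17.2886]
8 [-0.0558  0.0031 19.7594]
9 [-0.0071  0.0003  2.4709]
10 [-0.0141  0.0012  4.9418]
11 [-0.0211  0.0026  7.4126]
12 [-0.0279  0.0045  9.8835]
13 [-0.0345  0.007  12.3544]
14 [-0.041   0.0099 14.8253]
15 [-0.0473  0.0133 17.2962]
16 [-0.0532  0.0172 19.767 ]
```

```bash
python3 steer.py '{"deltas": [[0,-0.007,0,-0.0015,0,2.5,0],[0,-0.014,0,-0.0024,0,4.9,0],[0,-0.0211,0,-0.0028,0,7.4,0],[0,-0.0282,0,-0.0027,0,9.9,0],[0,-0.0352,0,-0.002,0,12.3,0],[0,-0.0422,0,-0.0008,0,14.8,0],[0,-0.0491,0,0.0009,0,17.3,0],[0,-0.0558,0,0.0031,0,19.8,0]]}' | egrep 'time|wrist_force|gripper'
python3 steer.py '{"deltas": [[0,-0.0071,0,0.0003,0,2.5,0],[0,-0.0141,0,0.0012,0,4.9,0],[0,-0.0211,0,0.0026,0,7.4,0],[0,-0.0279,0,0.0045,0,9.9,0],[0,-0.0345,0,0.007,0,12.4,0],[0,-0.041,0,0.0099,0,14.8,0]]}' | egrep 'time|wrist_force|gripper'
cat > kn.py <<'E'
from g import *
import sys
def ang(n,f):
    cap(n,f); px,P=pts(f); R=px.astype(int); D=P-pivot
    m=(R[...,0]>100)&(R[...,1]<50)&(R[...,2]<60)&(np.linalg.norm(D,axis=-1)<.14)&(np.linalg.norm(D,axis=-1)>.08); q=D[m]
    if len(q)<15: return print(n,'few',len(q))
    # fit drum: points at radius 15 from axis, at 110 from pivot
    X=np.c_[q@vx,q[:,2]]; from scipy.optimize import least_squares
    fn=lambda a:np.minimum(abs(np.hypot(X[:,0]-.11*np.sin(.55-a[0]),X[:,1]-.11*np.cos(.55-a[0]))-.015),.004)
    g=np.linspace(-.1,1.6,341); b=g[np.argmin([fn([t]).mean() for t in g])]; print(n,len(q),'lever',b,'res',fn([b]).mean())
for n in('top','side','wrist'): ang(n,sys.argv[1]+n)
px,P=pts(sys.argv[1]+'top'); L=(P-S)@np.c_[sx,vy,sz]; k=(abs(L[...,1])<.03)&(abs(L[...,2]-.035)<.004)&(L[...,0]>.052)&(L[...,0]<.12); q=L[k]; print('jaw x',len(q),np.percentile(q[:,0],[2,98]) if len(q) else '')
s=sense(); k=np.array(s['tcp_pos'])-.019*np.array(s['ee_rot'])[:,2]-pivot; print('by tool',.55-np.arctan2(k@vx,k[2]),np.hypot(k@vx,k[2]))
E
python3 kn.py a
```

```text
time_s: 35.8
wrist_force: [5.5, -2.3, -0.4]
gripper_width: 0.342
gripper_force: 30.0
time_s: 36.4
wrist_force: [3.5, -3.4, 4.8]
gripper_width: 0.344
gripper_force: 30.0
top few 5
side few 0
wrist 1952 lever 1.015 res 0.000449878895933125
jaw x 169 [0.0582 0.0812]
by tool 0.9889261054686195 0.10814298476331241
```

The lever is at about 1.0 (jaw face 58 mm). Now the remaining 0.15 rad.

```bash
python3 - <<'E'
from g import *
f=lambda q:kpose(q,.6*np.degrees(.55-q))
for q in(1.05,1.1,1.15): print(q,delta(*f(q),cur=f(1.0))[[0,2,4]])
E
python3 steer.py '{"deltas": [[0,-0.0053,0,0.0024,0,1.7,0],[0,-0.0105,0,0.005,0,3.4,0],[0,-0.0125,0,0.006,0,4,0],[0,-0.0125,0,0.006,0,4,0]]}' | egrep 'time|wrist_force|gripper'
python3 kn.py b
```

```text
1.05 [-0.0048  0.0011  1.7189]
1.1 [-0.0096  0.0025  3.4377]
1.15 [-0.0142  0.0041  5.1566]
time_s: 36.95
wrist_force: [-11.5, -3.4, 19.2]
gripper_width: 0.341
gripper_force: 30.0
top few 10
side few 0
wrist 2039 lever 1.13 res 0.00044770094893442446
jaw x 142 [0.0545 0.0774]
by tool 1.1063815055701696 0.10750555287425165
```

```bash
python3 steer.py '{"deltas": [[0,-0.001,0,-0.002,0,0.5,0],[0,-0.002,0,-0.0025,0,0.5,0],[0,-0.002,0,-0.0025,0,0.5,0]]}' | egrep 'time|wrist_force|gripper'
python3 kn.py c
```

```text
time_s: 37.4
wrist_force: [-0.1, -2.1, 8.0]
gripper_width: 0.343
gripper_force: 30.0
top few 9
side few 0
wrist 1995 lever 1.16 res 0.0004613092157092834
jaw x 148 [0.054  0.0771]
by tool 1.1383761217908934 0.10764780159105777
```

The lever is at about 1.15 (jaw face 54 mm). I'll release and withdraw.

```bash
python3 steer.py '{"deltas": [[0.4,0,0,-0.001,0,0,0],[0.5,0,0,-0.001,0,0,0],[0.7,0,0,-0.001,0,0,0],[0.8,0,0,-0.001,0,0,0],[0.8,0,0,-0.001,0,0,0],[0.8,0,0,-0.001,0,0,0],[0.8,0,0,-0.001,0,0,0]]}' | egrep 'time|wrist_force|gripper'
python3 steer.py '{"deltas": [[0.8,0,0,-0.02,0,0,0],[0.8,0,0,-0.05,0,0,0],[0.8,0,0,-0.09,0,0,0],[0.8,0,0,-0.13,0,0,0],[0.8,0,0,-0.17,0,0,0],[0.8,0,0,-0.17,0,0,0],[0.8,0,0,-0.17,0,0,0]]}' | egrep 'time|wrist_force|pos'
python3 kn.py d
python3 - <<'E'
from g import *
px,P=pts('dwrist'); L=(P-S)@np.c_[sx,vy,sz]
k=(abs(L[...,1])<.032)&(L[...,2]>.043)&(L[...,2]<.047)&(abs(L[...,0])<.06); q=L[k]; print(len(q),q.min(0) if len(q) else '',q.max(0) if len(q) else '')
cv2.imwrite('pics/fin.png',np.hstack([cv2.resize(cv2.imread('pics/dside.png')[90:250,160:330],(400,376),interpolation=2),cv2.resize(cv2.imread('pics/dwrist.png'),(400,376))]))
E
python3 roll.py dwrist
```

```text
time_s: 38.25
wrist_force: [0.1, -0.5, 0.5]
gripper_width: 0.779
gripper_force: 0.0
time_s: 38.95
tcp_pos: [0.4243, 0.278, 0.3562]
wrist_force: [-0.5, -0.1, -0.0]
top 111 lever 1.16 res 0.0020798805684049027
side 35 lever 1.165 res 0.0010836596940001515
wrist 838 lever 1.165 res 0.000537603237636725
jaw x 156 [0.0545 0.077 ]
by tool 1.000892712140026 0.2740989385748987
1322 [-0.0502 -0.0274  0.043 ] [0.0499 0.0234 0.047 ]
dwrist 478 364 pitch 0.2506917896458553 roll -0.12147417685758441 top z 0.04476834762392712
```

View pics/fin.png

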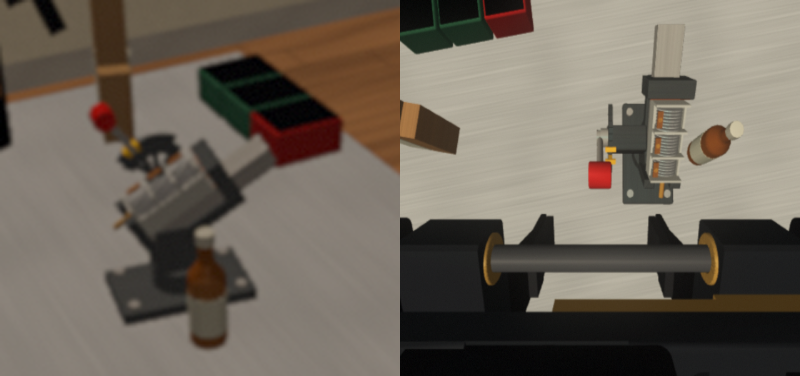

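The picture shows the gang seated with its shaft through the fork, the jaw closed just behind it, the lever between the yellow teeth, and the bottle standing. Handing in.

```bash
python3 -c "
from station import r, camrig, sense
print(r.finish_job())"
```

```text
the job is handed in; nothing more can be done
None
```

I opened the vise to its stop, seated the gang flush against the fork with its shaft downhill, and threw the lever to about 1.16 rad (notch at 1.15), so the jaw closed behind it. The job is handed in with no verdict returned; the gang sits about 2 mm off-centre because the lever bracket stands proud of the rail there.

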